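# Put the clean cutlery away by kind

## Robot

A 6-joint arm with a two-finger parallel gripper is mounted at the origin on the work surface. World frame = base frame: x ahead of the robot, y to its left, z up, the work surface at z = 0. Lengths are in mm, angles in degrees, forces in N, time in s.
With the tool pointing down it reaches from about 350 to 850 mm from the base axis. Payload 8.1 kg.
Tool frame: the origin (TCP) lies at the very end of the fingers, on their centre line; the grasp point (between the pads) lies 19 mm behind it (r.grasp_offset is the distance from the TCP to the grasp point, in mm); z points along the fingers, y is the line along which they close (so a half turn about z gives the same grasp; the last joint's range is limited). The gripper opens to 85 mm and grips with 20 to 120 N. Pads are 22 mm wide; open, the fingers measure 114 mm over their backs; the gripper's body (76 mm by 85 mm) begins 54 mm behind the grasp point. The pads swing forward as they close: fully open they stand 13 mm farther back than shut.
Start: joints at [-73.763, 7.471, 85.268, -0, 87.261, -4.893], TCP at [216.318, -559.653, 231.292] pointing down, gripper open.
Joint ranges: [-169.43, 169.43], [-51.17, 129.36], [1.28, 143.12], [-76.62, 256.62], [0, 156.53], [-152.29, 152.29]. Speed limits (degrees/s): [136.94, 136.94, 159.86, 180, 180, 180].

## Interface

Orientations are given as [roll, pitch, yaw] about the fixed x, y, z axes, in that order (R = Rz(yaw) Ry(pitch) Rx(roll)).
In Python, from bench import r gives the robot as it stands.
- The arm moves only by the tool carry_out, never from a script. Its argument "commands" is a list of rows, each an object with "jaw": the finger opening in m, from 0 to 0.0854; "translation": the shift along the tool's x, y, z in m, a list of three; "spin": the turn about the tool's z in rad. A call has exactly 8 rows; each row shifts and turns the commanded pose from where the row before left it, along the tool's axes as they then stand; what a row does not reach is not made up. A row lasts 1/12 s, in which the tool goes at most 41.7 mm and 7.16 degrees, less where a joint would pass 70% of its speed; a pose out of reach is approached as far as the arm can. A call is refused whole if a number of a shift passes 0.0417 or a number of a turn 0.125, either way. A call with a gripper value outside its range is refused whole. The fingers move at their own pace and stop on an object; "squeeze" is the grip in N (left out, the last holds). Time passes only in rows, so rows that do not move let the fingers close, or fill a call up. It gives the time, the measured TCP pose, the force, the opening and the grip force at its end, in the units of the state.
- r.sense(): the state, without advancing time (a new reading comes with each control period).
- r.snapshot(name): name is "side" or "top"; returns a dict with "pixels" (384x512x3 uint8, blue, green, red), "K" (3x3 intrinsics, pixels), "extrinsics" (4x4, takes a point from camera to world coordinates). Camera axes: x right, y down, z forward; pixel columns grow to the right and rows downward; lengths in mm; the calibration is good to about 2 mm. A picture is of the moment at which its call begins. There is no depth.
- r.hand_in(): hands the job in; it is judged then, once.
Trained networks look in a picture, given as the dict that the camera call returned (one of the last four; its "shot" number tells which), for a name from the list of things; names that differ only in an ending like _2 or _b are one class to them, and where a whole thing is asked for, a point or a joint stands for the part that bears it (a point fixed in the world has none). Each returns a list of dicts, best first, with "score" (0 to 1); they miss things now and then, are a little off and sometimes report something else, mostly with a low value. They report only what shows in the picture. A call takes as long as a camera call. They do not tell look-alikes from the thing itself.
- r.spot_in(picture, target): "xy" ([column, row] in pixels, amid what is visible of it).
- r.regions_of(picture, target): "pixels" (384x512 bool, what is visible of it) and "xy" ([column, row] in pixels, amid what is visible of it).
- r.landmark_of(picture, target): "xy" ([column, row] in pixels: a listed point, or the origin of a listed thing).
The state is a dict: "time": time; "joint_pos": joint angles; "qd": joint speeds; "joint_efforts": joint torques, N m; "tool_pos": TCP position; "tcp_rot": TCP orientation; "ft_force": force on the tool from outside, world axes, zero at the start; "wrist_torque": the same for the moment, N m; "finger_gap": finger opening in mm; "grip_force": force on a finger pad.
Only numpy, scipy, OpenCV 4.12 (cv2) and the standard library are available. Lean on these libraries where they do the work, as an engineer would, in place of code of your own. Each camera call takes 0.05 s, during which the arm holds its last target. There are 200 camera calls.

## Task

Put the four clean pieces of cutlery on the drying mat away: each goes into the bin that already holds a piece of its kind, lying inside along the bin with its handle at the same end as the handle of the piece already there. Lay the pieces in rather than dropping them from above the bin, and leave the green tumbler and the blue mug standing where they are.

Things in the scene. Friction and masses are not known exactly. Their poses are not given: they have to be found in the camera images.
- knife: Loose table knife, 190 mm long: red handle 100 x 14 x 11 mm high with a plain flat steel blade 18 mm wide; 45 g. Lies face up on the drying mat (top 4 mm above the worktop). Origin: on the underside, under the middle of the handle; x points from handle to head, z up; butt at x = -50 mm, tip at x = +140 mm. Balances 13 to 22 mm ahead of the origin: grip across the handle from above.
- fork: Loose fork, 180 mm long: green handle 94 x 14 x 11 mm high, thin steel neck, four-tined steel head 24 mm wide; 45 g. Lies face up on the drying mat (top 4 mm above the worktop). Origin: on the underside, under the middle of the handle; x points from handle to head, z up; butt at x = -47 mm, tip at x = +133 mm. Balances 13 to 22 mm ahead of the origin: grip across the handle from above.
- spoon: Loose dessert spoon, 180 mm long: yellow handle 94 x 14 x 11 mm high, thin steel neck, oval steel bowl 34 mm wide; 45 g. Lies face up on the drying mat (top 4 mm above the worktop). Origin: on the underside, under the middle of the handle; x points from handle to head, z up; butt at x = -47 mm, tip at x = +133 mm. Balances 13 to 22 mm ahead of the origin: grip across the handle from above.
- teaspoon: Loose teaspoon, 138 mm long: blue handle 72 x 12 x 11 mm high, thin steel neck, oval steel bowl 26 mm wide; 30 g. Lies face up on the drying mat (top 4 mm above the worktop). Origin: on the underside, under the middle of the handle; x points from handle to head, z up; butt at x = -36 mm, tip at x = +102 mm. Balances 13 to 22 mm ahead of the origin: grip across the handle from above.
- knife_bin: Open bamboo bin, fixed, outside 248 x 92 x 35 mm high, walls and floor 4 mm; all four alike, known by the red-handled knife already in it, handle at the near end, its axis 27 mm left (+y) of the middle line; free lane about 12 mm right of the middle line. Origin: at worktop height under the middle of the near end wall's outer face; x along the bin to its far end; y left.
- fork_bin: Open bamboo bin, fixed, outside 248 x 92 x 35 mm high, walls and floor 4 mm; all four alike, known by the green-handled fork already in it, handle at the near end, its axis 27 mm left (+y) of the middle line; free lane about 12 mm right of the middle line. Origin: at worktop height under the middle of the near end wall's outer face; x along the bin to its far end; y left.
- spoon_bin: Open bamboo bin, fixed, outside 248 x 92 x 35 mm high, walls and floor 4 mm; all four alike, known by the yellow-handled spoon already in it, handle at the near end, its axis 27 mm left (+y) of the middle line; free lane about 12 mm right of the middle line. Origin: at worktop height under the middle of the near end wall's outer face; x along the bin to its far end; y left.
- teaspoon_bin: Open bamboo bin, fixed, outside 248 x 92 x 35 mm high, walls and floor 4 mm; all four alike, known by the blue-handled teaspoon already in it, handle at the near end, its axis 27 mm left (+y) of the middle line; free lane about 12 mm right of the middle line. Origin: at worktop height under the middle of the near end wall's outer face; x along the bin to its far end; y left.
- tumbler: Bystander: an empty green glass tumbler, 66 mm across the rim, 85 mm high, standing loose beyond the bins. Origin: centre of its foot, z up.
- cup: Bystander: a blue ceramic mug, 60 mm across, 58 mm high, standing loose beyond the mat. Origin: centre of its foot, z up; handle towards its own +y.
Mind the look-alikes: they are no part of the job. What is shaped like the spoon but pink is not meant.

How it is judged:
By the outcome, as a careful person would: the job done as asked, in the order asked, and still so for the second after the job is handed in, with the robot touching nothing.
It also fails if it takes over 120 s, if anything falls off the work surface, if the arm or the gripper's body presses on something with over 40 N, if the wrist force passes 120 N, or if a joint passes its speed limit or range.

## Working session

There is one attempt and no reset: what is moved stays moved. The work goes in short steps, Python scripts to look and compute and a tool call to move; the robot and the scene stay as the last step left them, time stands still between calls to the robot, and variables do not carry over. Pictures are saved under pics/ and viewed, at most 14 in all, crops included, and the job is handed in when it is done.

Besides the shell and the picture viewer there is one more tool, called after "Request:" as name([rows], argument=value, ...), one row to a line, values as JSON. carry_out: Moves the arm, as the interface text tells. Its arguments: {"type":"object","properties":{"commands":{"type":"array","items":{"type":"object","properties":{"jaw":{"type":"number"},"translation":{"type":"array","items":{"type":"number"}},"spin":{"type":"number"}}}},"squeeze":{"type":"number"}},"required":["commands"]}

```bash
mkdir -p pics
python3 - <<'E'
from bench import r
import cv2
for n in("top","side"):
    s=r.snapshot(n); cv2.imwrite(f"pics/{n}0.png",cv2.resize(s["pixels"],(800,600),interpolation=cv2.INTER_CUBIC)); print(s["K"],s["extrinsics"])
print(r.sense())
E
```

```text
[[361.5461858    0.         249.46274937]
 [  0.         361.5461858  189.52652024]
 [  0.           0.           1.        ]] [[-1.41197986e-02 -9.89062422e-01  1.46820150e-01  3.41279072e+02]
 [-9.99890591e-01  1.46140513e-02  2.28820928e-03 -1.37493589e+01]
 [-4.40881902e-03 -1.46771777e-01 -9.89160557e-01  9.91395375e+02]
 [ 0.00000000e+00  0.00000000e+00  0.00000000e+00  1.00000000e+00]]
[[394.27138254   0.         261.38100855]
 [  0.         394.27138254 188.93331437]
 [  0.           0.           1.        ]] [[-9.87305303e-01 -1.03604438e-01  1.20392520e-01  3.42906632e+02]
 [-1.58833244e-01  6.46331960e-01 -7.46342413e-01  8.52270885e+02]
 [-4.89147075e-04 -7.55990157e-01 -6.54582801e-01  7.92187773e+02]
 [ 0.00000000e+00  0.00000000e+00  0.00000000e+00  1.00000000e+00]]
{'time': 0.1, 'joint_pos': array([-7.37628663e+01,  7.51210864e+00,  8.53213948e+01, -4.45274877e-04,
        8.72606922e+01, -4.89377687e+00]), 'qd': array([-0.02701467, -0.07651126, -0.12697492,  0.03855213, -0.05925738,
        0.03117446]), 'joint_efforts': array([ 2.16536122e-03, -5.70951283e+01, -5.01940334e+01, -3.01623959e-05,
        8.17789376e-03,  2.78131967e-05]), 'tool_pos': array([ 216.17740156, -559.19166648,  230.35124414]), 'tcp_rot': array([-1.79906110e+02, -7.59259123e-03,  2.11309260e+01]), 'ft_force': array([ 0.1722424 , -0.72333085, -0.52808084]), 'wrist_torque': array([0.00221792, 0.01637607, 0.04020286]), 'grip_force': 0.0, 'finger_gap': 85.57164247929431}
```

View pics/top0.png

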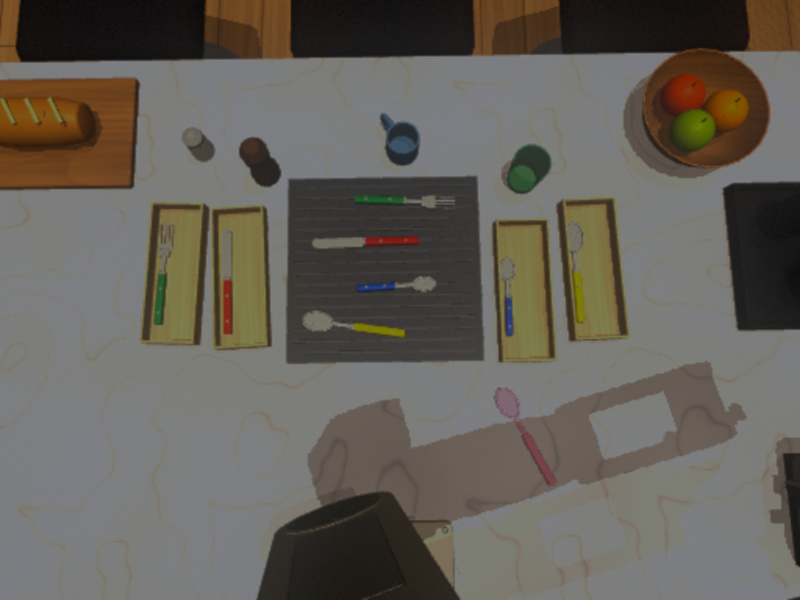

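View pics/side0.png

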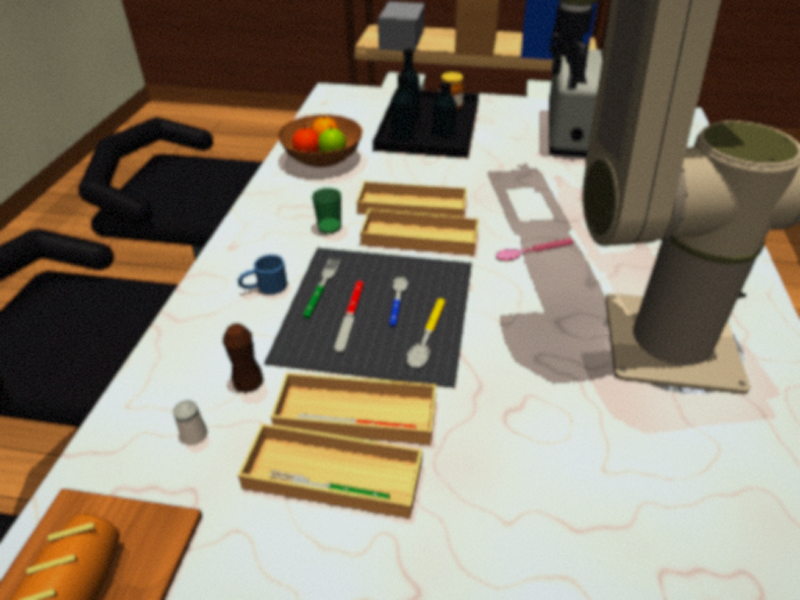

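The top view (800x600) shows the mat with the green fork (405,200; head right), red knife (390,241; head left), blue teaspoon (395,286; head right) and yellow spoon (355,325; head left). The bins are fork (175,273), knife (240,278), teaspoon (525,290) and spoon (593,270), with handles at the near (lower) end.

Candidates for the spoon are the yellow one on the mat (355,325) and the pink one off the mat (523,435). The yellow one fits the description and the pink one is the look-alike.

```bash
cat > h.py <<'E'
import numpy as np, cv2
HUE={"fork":(50,80),"knife":(-5,5),"spoon":(24,34),"teaspoon":(108,125)}
def ray(s,uv,z):
    E=np.array(s["extrinsics"]);K=np.array(s["K"])
    d=E[:3,:3]@np.linalg.solve(K,[uv[0],uv[1],1.]);return (E[:3,3]+d*(z-E[2,3])/d[2])[:2]
def proj(s,p):
    E=np.array(s["extrinsics"]);q=np.array(s["K"])@(E[:3,:3].T@(np.asarray(p,float)-E[:3,3]));return q[:2]/q[2]
def blobs(s,n,smin=130,vmin=50):
    h=cv2.cvtColor(s["pixels"],cv2.COLOR_BGR2HSV).astype(int);a,b=HUE[n]
    H=np.where(h[...,0]>150,h[...,0]-180,h[...,0])
    m=((H>=a)&(H<=b)&(h[...,1]>smin)&(h[...,2]>vmin)).astype(np.uint8)
    c,l,st,ce=cv2.connectedComponentsWithStats(m,connectivity=8)
    return [np.argwhere(l==i)[:,::-1] for i in range(1,c) if st[i,4]>25]
def axis(s,px,z):
    P=np.array([ray(s,p,z) for p in px]);c=P.mean(0);w,v=np.linalg.eigh(np.cov((P-c).T));d=v[:,1]
    t=(P-c)@d;n=(P-c)@v[:,0];return c+d*(t.max()+t.min())/2,d,np.ptp(t),np.ptp(n)
E
python3 - <<'E'
from bench import r
from h import *
s=r.snapshot("top")
for n in HUE:
    for px in blobs(s,n):
        c,d,L,W=axis(s,px,14)
        if 40<L<130 and W<35: print(n,px.mean(0).round(),c.round(1),"ang",np.degrees(np.arctan2(d[1],d[0])).round(1),L.round(),W.round())
    for x in r.landmark_of(s,n)[:3]: print("  lm",n,np.round(x["xy"]),round(x["score"],2),ray(s,x["xy"],4).round(1))
    for x in r.landmark_of(s,n+"_bin")[:2]: print("  bin lm",np.round(x["xy"]),round(x["score"],2),ray(s,x["xy"],0).round(1))
    for x in r.regions_of(s,n+"_bin")[:4]:
        m=x["pixels"].astype(np.uint8);q=np.argwhere(m)[:,::-1].astype(np.float32)
        R=cv2.boxPoints(cv2.minAreaRect(q));print("  reg",round(x["score"],2),[ray(s,p,35).round(0).tolist() for p in R])
for n in("cup","tumbler"):
    print(n,[(ray(s,x["xy"],0).round(),round(x["score"],2)) for x in r.landmark_of(s,n)[:1]])
I=s["pixels"];cv2.imwrite("pics/binsL.png",cv2.resize(I[120:230,85:180],None,fx=5,fy=5,interpolation=cv2.INTER_CUBIC))
cv2.imwrite("pics/spoons.png",cv2.resize(I[110:320,185:410],None,fx=2.8,fy=2.8,interpolation=cv2.INTER_CUBIC))
E
```

```text
fork [242. 127.] [663.   7.] ang 87.4 84.0 12.0
  lm fork [242. 127.] 0.83 [666.1   6.9]
  bin lm [112. 219.] 0.89 [412.3 368.2]
  reg 0.76 [[412.0, 412.0], [662.0, 410.0], [654.0, 304.0], [404.0, 310.0]]
  reg 0.22 [[649.0, 305.0], [649.0, 200.0], [396.0, 191.0], [395.0, 292.0]]
knife [428.  64.] [ 845.8 -528.3] ang -172.3 62.0 27.0
knife [251. 154.] [586.5 -15.8] ang 90.4 92.0 15.0
knife [146. 196.] [474.3 272.5] ang -178.3 91.0 8.0
  lm knife [249. 150.] 0.82 [601.1 -12. ]
  bin lm [158. 221.] 0.58 [405.2 240.1]
  reg 0.85 [[649.0, 303.0], [650.0, 201.0], [398.0, 191.0], [398.0, 289.0]]
spoon [ 4. 70.] [843.8 689.4] ang -152.1 52.0 6.0
spoon [20. 70.] [843.  644.7] ang -151.5 54.0 6.0
spoon [35. 70.] [844.4 601.9] ang -151.1 49.0 5.0
spoon [449.  74.] [ 812.7 -582.7] ang 63.2 71.0 34.0
spoon [370. 189.] [ 480.6 -340.9] ang -177.3 89.0 18.0
spoon [242. 211.] [428.6   8.5] ang 81.4 86.0 15.0
  lm spoon [344. 291.] 0.7 [ 212.6 -258.2]
  lm spoon [243. 210.] 0.61 [432.    7.3]
  bin lm [242. 127.] 0.47 [668.6   7.5]
  reg 0.7 [[651.0, -304.0], [660.0, -410.0], [407.0, -415.0], [399.0, -314.0]]
  reg 0.61 [[518.0, 40.0], [516.0, -89.0], [494.0, -88.0], [496.0, 40.0]]
teaspoon [241. 183.] [504.2  12.9] ang 92.6 63.0 11.0
  lm teaspoon [240. 184.] 0.54 [503.9  13.4]
  bin lm [336. 230.] 0.81 [ 372.4 -246.9]
  reg 0.61 [[616.0, -189.0], [621.0, -290.0], [371.0, -291.0], [367.0, -193.0]]
  reg 0.29 [[650.0, -302.0], [660.0, -411.0], [406.0, -418.0], [397.0, -313.0]]
cup [(array([773., -29.]), 0.73)]
tumbler [(array([ 698., -260.]), 0.71)]
```

View pics/spoons.png

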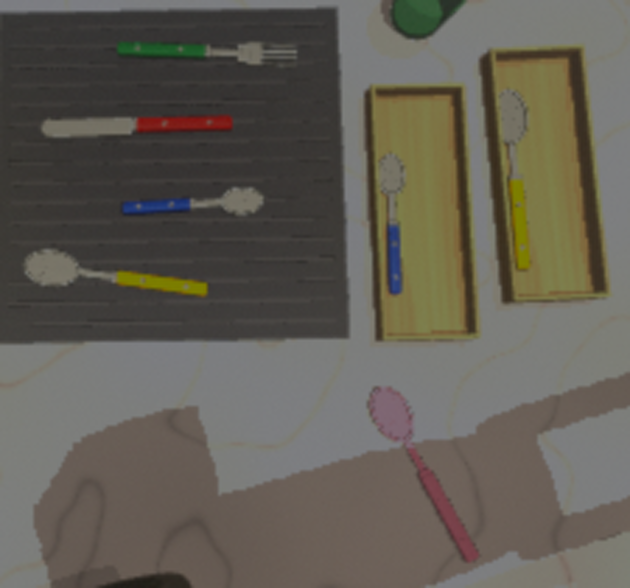

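```bash
cat > bins.py <<'E'
from bench import r
from h import *
from scipy.optimize import minimize
s=r.snapshot("top")
init={"fork":(408,361,0),"knife":(397,242,1),"spoon":(403,-363,0),"teaspoon":(368,-242,0)}
for n,p0 in init.items():
    best=max((x for x in r.regions_of(s,n+"_bin")),key=lambda x:-np.hypot(*(ray(s,x["xy"],10)-np.array(p0[:2])-[124,0])))
    m=cv2.resize(best["pixels"].astype(np.uint8),None,fx=8,fy=8,interpolation=cv2.INTER_NEAREST)
    def iou(p):
        a=np.radians(p[2]);R=np.array([[np.cos(a),-np.sin(a)],[np.sin(a),np.cos(a)]])
        pts=[proj(s,[*(R@[x,y]+p[:2]),z]) for x in(0,248) for y in(-46,46) for z in(0,35)]
        q=cv2.convexHull(((np.array(pts)+.5)*8).astype(np.int32));k=np.zeros_like(m);cv2.fillConvexPoly(k,q,1)
        return -(k&m).sum()/(k|m).sum()
    f=min((minimize(iou,np.add(p0,[0,0,d]),method="Nelder-Mead",options=dict(initial_simplex=np.add(p0,[[0,0,d],[6,0,d],[0,6,d],[0,0,d+3]]))) for d in(-4,0,4)),key=lambda f:f.fun)
    x,y,a=f.x;print(n,"bin",f.x.round(1),round(-f.fun,3))
    u=np.array([np.cos(np.radians(a)),np.sin(np.radians(a))]);v=np.array([-u[1],u[0]])
    for px in blobs(s,n,90,35):
        c,d,L,W=axis(s,px,14)
        e=c-f.x[:2]
        if 40<L<130 and W<35 and abs(e@v)<46: print("   held in bin frame",(e@u).round(1),(e@v).round(1),"ang",np.degrees(np.arctan2(d@v,d@u)).round(1),L.round())
        elif 40<L<130 and abs(c[1])<60: print("   mat",c.round(1),np.degrees(np.arctan2(d[1],d[0])).round(1),L.round())
E
python3 bins.py
```

```text
fork bin [518. 289. -80.] -0.0
   mat [663.   7.] 86.5 85.0
   held in bin frame -106.8 -11.1 ang -102.5 83.0
knife bin [517. 170. -79.] -0.0
   held in bin frame 195.7 32.8 ang 170.3 92.0
   held in bin frame -108.8 -22.3 ang -99.4 91.0
spoon bin [ 523. -435.  -80.] -0.0
   held in bin frame -453.0 -16.0 ang 161.2 90.0
teaspoon bin [ 478. -314.  -80.] -0.0
   mat [503.9  12.8] 93.3 64.0
   held in bin frame -100.5 -12.9 ang -101.7 63.0bins.py:13: RuntimeWarning: overflow encountered in scalar negative
  return -(k&m).sum()/(k|m).sum()
```

```bash
sed -i 's/return -(k&m).sum()/return -float((k\&m).sum())/' bins.py; python3 bins.py
```

```text
fork bin [410.1 369.3  -2. ] 0.882
   mat [662.9   7. ] 86.2 85.0
   held in bin frame 77.5 25.7 ang 179.6 83.0
knife bin [400.9 243.5   3.1] 0.869
   mat [586.7 -15.8] 91.0 92.0
   held in bin frame 74.8 25.0 ang 178.7 91.0
spoon bin [ 406.5 -368.8    1.5] 0.884
   mat [428.7   8.5] 81.3 90.0
teaspoon bin [ 370.1 -245.2    0.4] 0.903
   mat [504.   12.8] 93.3 64.0
   held in bin frame 77.9 27.4 ang 177.9 63.0
```

Run:
```python
from bench import r
from h import *
s=r.snapshot("top")
C=dict(fork=[(151,204),(207,204),(142,343),(201,344)],knife=[(213,208),(266,207),(214,348),(270,347)],spoon=[(559,200),(614,198),(575,339),(627,338)],teaspoon=[(496,222),(548,220),(502,361),(556,358)])
for n,c in C.items():
    P=np.array([ray(s,np.array(p)*.64,35) for p in c]);N=P[2:].mean(0);F=P[:2].mean(0);d=F-N
    print(n,N.round(),np.hypot(*d).round(),np.degrees(np.arctan2(d[1],d[0])).round(1),"widths",np.hypot(*(P[0]-P[1])).round(),np.hypot(*(P[2]-P[3])).round())
```

```text
fork [408. 359.] 245.0 -0.6 widths 99.0 100.0
knife [399. 240.] 245.0 2.4 widths 93.0 95.0
spoon [ 406. -367.] 245.0 2.0 widths 97.0 88.0
teaspoon [ 372. -244.] 240.0 0.0 widths 91.0 91.0
```

```bash
cat > plan.py <<'E'
import sys,json
import numpy as np
from bench import r
# usage: plan.py N x y z yaw [jaw]: straight smooth move in N rows (multiple of 8)
N=int(sys.argv[1]);T=np.array(list(map(float,sys.argv[2:5])));yaw=float(sys.argv[5])
s=r.sense();p=s["tool_pos"];y0=s["tcp_rot"][2];print("at",p.round(1),s["tcp_rot"].round(1),"gap",round(s["finger_gap"],1),"grip",round(s["grip_force"],1),"t",round(s["time"],1),"j6",s["joint_pos"][5].round())
dy=yaw-y0;f=np.linspace(0,1,N+1);f=.5*f+.5*f*f*(3-2*f)
cp=np.array(p);cy=y0
for i in range(N):
    q=p+(T-p)*f[i+1];a=np.radians(cy);d=q-cp
    t=[np.cos(a)*d[0]+np.sin(a)*d[1],np.sin(a)*d[0]-np.cos(a)*d[1],-d[2]]
    t=np.round(np.array(t)/1000,4);sp=round(-np.radians(y0+dy*f[i+1]-cy),3)
    cp=cp+1000*np.array([np.cos(a)*t[0]+np.sin(a)*t[1],np.sin(a)*t[0]-np.cos(a)*t[1],-t[2]]);cy-=np.degrees(sp)
    assert abs(t).max()<.0415 and abs(sp)<.124,(t,sp)
    print(t.tolist(),sp)
E
python3 plan.py 24 431 23 120 81.3
```

```text
at [ 216.3 -559.7  231.3] [-180.    -0.    21.1] gap 85.5 grip 0.0 t 1.4 j6 -5.0
[0.0096, -0.0109, 0.0026] -0.025
[0.0119, -0.0128, 0.0031] -0.029
[0.0141, -0.0144, 0.0036] -0.034
[0.0163, -0.0156, 0.0041] -0.038
[0.0186, -0.0164, 0.0044] -0.042
[0.0207, -0.0167, 0.0048] -0.045
[0.0227, -0.0168, 0.0051] -0.048
[0.0247, -0.0164, 0.0053] -0.05
[0.0263, -0.0158, 0.0055] -0.052
[0.0278, -0.0147, 0.0056] -0.053
[0.0291, -0.0134, 0.0058] -0.054
[0.03, -0.0119, 0.0057] -0.055
[0.0306, -0.0103, 0.0058] -0.055
[0.0309, -0.0085, 0.0058] -0.054
[0.0308, -0.0068, 0.0056] -0.053
[0.0303, -0.0049, 0.0055] -0.052
[0.0294, -0.0033, 0.0053] -0.05
[0.0282, -0.0016, 0.0051] -0.048
[0.0266, -0.0004, 0.0048] -0.045
[0.0248, 0.0009, 0.0044] -0.042
[0.0225, 0.0016, 0.004] -0.038
[0.02, 0.0023, 0.0037] -0.034
[0.0173, 0.0026, 0.0031] -0.03
[0.0143, 0.0025, 0.0026] -0.024
```

Request:
carry_out([
  {"jaw": 0.04,"translation": [0.0096,-0.0109,0.0026],"spin": -0.025},
  {"jaw": 0.04,"translation": [0.0119,-0.0128,0.0031],"spin": -0.029},
  {"jaw": 0.04,"translation": [0.0141,-0.0144,0.0036],"spin": -0.034},
  {"jaw": 0.04,"translation": [0.0163,-0.0156,0.0041],"spin": -0.038},
  {"jaw": 0.04,"translation": [0.0186,-0.0164,0.0044],"spin": -0.042},
  {"jaw": 0.04,"translation": [0.0207,-0.0167,0.0048],"spin": -0.045},
  {"jaw": 0.04,"translation": [0.0227,-0.0168,0.0051],"spin": -0.048},
  {"jaw": 0.04,"translation": [0.0247,-0.0164,0.0053],"spin": -0.05},
], squeeze=40)

```text
time: 2.07
tool_pos: [280.2, -386.1, 198.2]
tcp_rot: [180.0, 0.0, 39.0]
ft_force: [-0.1, 0.6, 0.3]
finger_gap: 39.8
grip_force: 0.0
```

Request:
carry_out([
  {"jaw": 0.04,"translation": [0.0263,-0.0158,0.0055],"spin": -0.052},
  {"jaw": 0.04,"translation": [0.0278,-0.0147,0.0056],"spin": -0.053},
  {"jaw": 0.04,"translation": [0.0291,-0.0134,0.0058],"spin": -0.054},
  {"jaw": 0.04,"translation": [0.03,-0.0119,0.0057],"spin": -0.055},
  {"jaw": 0.04,"translation": [0.0306,-0.0103,0.0058],"spin": -0.055},
  {"jaw": 0.04,"translation": [0.0309,-0.0085,0.0058],"spin": -0.054},
  {"jaw": 0.04,"translation": [0.0308,-0.0068,0.0056],"spin": -0.053},
  {"jaw": 0.04,"translation": [0.0303,-0.0049,0.0055],"spin": -0.052},
])

```text
time: 2.73
tool_pos: [367.8, -148.1, 153.0]
tcp_rot: [179.9, -0.0, 63.6]
ft_force: [0.0, -0.3, -0.6]
finger_gap: 39.8
grip_force: 0.0
```

Request:
carry_out([
  {"jaw": 0.04,"translation": [0.0294,-0.0033,0.0053],"spin": -0.05},
  {"jaw": 0.04,"translation": [0.0282,-0.0016,0.0051],"spin": -0.048},
  {"jaw": 0.04,"translation": [0.0266,-0.0004,0.0048],"spin": -0.045},
  {"jaw": 0.04,"translation": [0.0248,0.0009,0.0044],"spin": -0.042},
  {"jaw": 0.04,"translation": [0.0225,0.0016,0.004],"spin": -0.038},
  {"jaw": 0.04,"translation": [0.02,0.0023,0.0037],"spin": -0.034},
  {"jaw": 0.04,"translation": [0.0173,0.0026,0.0031],"spin": -0.03},
  {"jaw": 0.04,"translation": [0.0143,0.0025,0.0026],"spin": -0.024},
])

```text
time: 3.4
tool_pos: [431.3, 24.4, 119.9]
tcp_rot: [180.0, -0.0, 81.4]
ft_force: [0.6, 0.5, 0.8]
finger_gap: 39.9
grip_force: 0.0
```

```bash
python3 plan.py 8 431 23 60 81.3
```

```text
at [431.3  24.4 119.9] [180.   -0.   81.4] gap 39.9 grip 0.0 t 3.4 j6 5.0
[-0.0001, -0.0, 0.005] 0.0
[-0.0002, -0.0, 0.0072] 0.0
[-0.0002, -0.0, 0.0085] 0.001
[-0.0002, -0.0, 0.0093] 0.0
[-0.0002, -0.0, 0.0092] 0.001
[-0.0002, -0.0001, 0.0085] -0.0
[-0.0002, 0.0, 0.0072] 0.0
[-0.0001, 0.0, 0.005] 0.0
```

Request:
carry_out([
  {"jaw": 0.04,"translation": [-0.0002,0,0.018],"spin": 0},
  {"jaw": 0.04,"translation": [-0.0002,0,0.018],"spin": 0},
  {"jaw": 0.04,"translation": [-0.0002,0,0.018],"spin": 0},
  {"jaw": 0.04,"translation": [-0.0002,0,0.018],"spin": 0},
  {"jaw": 0.04,"translation": [-0.0002,0,0.016],"spin": 0},
  {"jaw": 0.04,"translation": [-0.0002,0,0.012],"spin": 0},
  {"jaw": 0.04,"translation": [-0.0002,0,0.009],"spin": 0},
  {"jaw": 0.04,"translation": [0,0,0.004],"spin": 0},
])

```text
time: 4.07
tool_pos: [429.9, 21.7, 5.8]
tcp_rot: [-179.9, 0.0, 81.3]
ft_force: [0.3, -0.1, 0.0]
finger_gap: 40.0
grip_force: 0.0
```

Request:
carry_out([
  {"jaw": 0.03},
  {"jaw": 0.02},
  {"jaw": 0.01},
  {"jaw": 0.005},
  {"jaw": 0.005},
  {"jaw": 0.005},
  {"jaw": 0.005},
  {"jaw": 0.005},
])

```text
invalid input
```

```bash
python3 - <<'E'
from bench import r
from h import *
s=r.snapshot("side");cv2.imwrite("pics/g1.png",cv2.resize(s["pixels"][140:260,150:320],None,fx=4.5,fy=4.5,interpolation=cv2.INTER_CUBIC))
E
python3 plan.py 8 431 23 107 81.3
```

```text
at [429.9  21.7   5.7] [-179.9    0.    81.3] gap 40.4 grip 0.0 t 4.1 j6 5.0
[0.0001, 0.0001, -0.0085] -0.0
[0.0002, 0.0001, -0.0121] -0.0
[0.0002, 0.0001, -0.0144] -0.0
[0.0002, 0.0002, -0.0156] -0.0
[0.0003, 0.0001, -0.0157] -0.0
[0.0002, 0.0001, -0.0144] -0.0
[0.0002, 0.0001, -0.0121] -0.0
[0.0001, 0.0001, -0.0085] -0.0
```

View pics/g1.png

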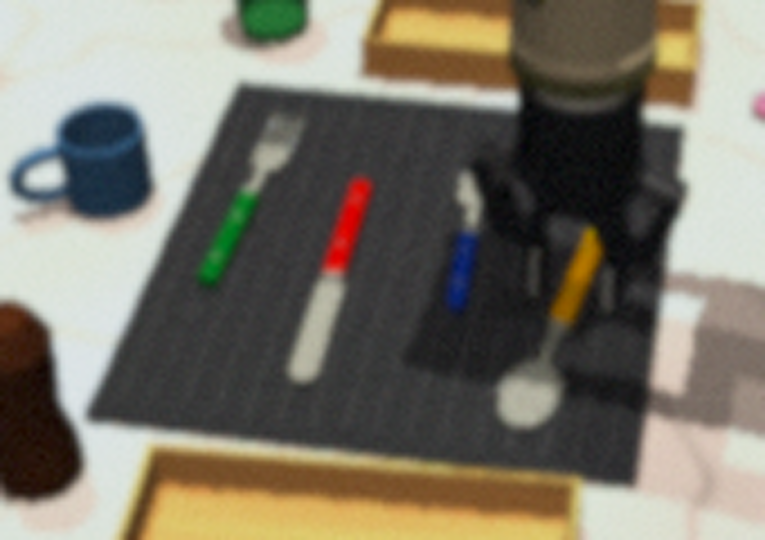

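The fingers straddle the yellow handle in the crop (pads at 533 and 607, handle at 580). The close call was refused because its rows were incomplete, so I'm closing now.

Request:
carry_out([
  {"jaw": 0.03,"translation": [0,0,0],"spin": 0},
  {"jaw": 0.02,"translation": [0,0,0],"spin": 0},
  {"jaw": 0.01,"translation": [0,0,0],"spin": 0},
  {"jaw": 0.005,"translation": [0,0,0],"spin": 0},
  {"jaw": 0.005,"translation": [0,0,0],"spin": 0},
  {"jaw": 0.005,"translation": [0,0,0],"spin": 0},
  {"jaw": 0.005,"translation": [0,0,0],"spin": 0},
  {"jaw": 0.005,"translation": [0,0,0],"spin": 0},
])

```text
time: 4.78
tool_pos: [431.8, 21.6, 8.1]
tcp_rot: [179.9, -0.0, 81.3]
ft_force: [-1.0, -0.6, 6.1]
finger_gap: 12.2
grip_force: 40.9
```

Request:
carry_out([
  {"jaw": 0.005,"translation": [0,0,-0.008],"spin": 0},
  {"jaw": 0.005,"translation": [0,0,-0.012],"spin": 0},
  {"jaw": 0.005,"translation": [0,0,-0.014],"spin": 0},
  {"jaw": 0.005,"translation": [0,0,-0.016],"spin": 0},
  {"jaw": 0.005,"translation": [0,0,-0.016],"spin": 0},
  {"jaw": 0.005,"translation": [0,0,-0.014],"spin": 0},
  {"jaw": 0.005,"translation": [0,0,-0.012],"spin": 0},
  {"jaw": 0.005,"translation": [0,0,-0.008],"spin": 0},
])

```text
time: 5.45
tool_pos: [431.4, 21.6, 108.9]
tcp_rot: [179.9, -0.0, 81.3]
ft_force: [0.7, 0.4, -0.0]
finger_gap: 12.3
grip_force: 40.2
```

```bash
python3 - <<'E'
from bench import r
from h import *
s=r.snapshot("side");cv2.imwrite("pics/g2.png",cv2.resize(s["pixels"][100:260,180:380],None,fx=3.7,fy=3.7,interpolation=cv2.INTER_CUBIC))
E
python3 plan.py 24 497 -378.5 100 2
```

```text
at [432.2  21.6 110. ] [179.8  -0.   81.3] gap 12.5 grip 40.2 t 5.5 j6 5.0
[-0.009, 0.0029, 0.0002] 0.032
[-0.0107, 0.0039, 0.0003] 0.039
[-0.0123, 0.0049, 0.0003] 0.045
[-0.0134, 0.0061, 0.0004] 0.051
[-0.0143, 0.0075, 0.0004] 0.055
[-0.015, 0.0088, 0.0004] 0.059
[-0.0152, 0.0103, 0.0005] 0.063
[-0.0153, 0.0118, 0.0005] 0.066
[-0.0151, 0.0133, 0.0005] 0.068
[-0.0144, 0.0146, 0.0005] 0.071
[-0.0136, 0.0159, 0.0005] 0.071
[-0.0126, 0.0169, 0.0005] 0.072
[-0.0113, 0.0178, 0.0005] 0.072
[-0.0099, 0.0184, 0.0006] 0.071
[-0.0085, 0.0187, 0.0005] 0.071
[-0.0069, 0.0188, 0.0005] 0.068
[-0.0054, 0.0185, 0.0004] 0.066
[-0.004, 0.0181, 0.0005] 0.063
[-0.0027, 0.0171, 0.0004] 0.059
[-0.0015, 0.0161, 0.0004] 0.055
[-0.0006, 0.0147, 0.0004] 0.051
[0.0001, 0.0132, 0.0003] 0.045
[0.0006, 0.0114, 0.0003] 0.039
[0.0009, 0.0094, 0.0002] 0.032
```

View pics/g2.png

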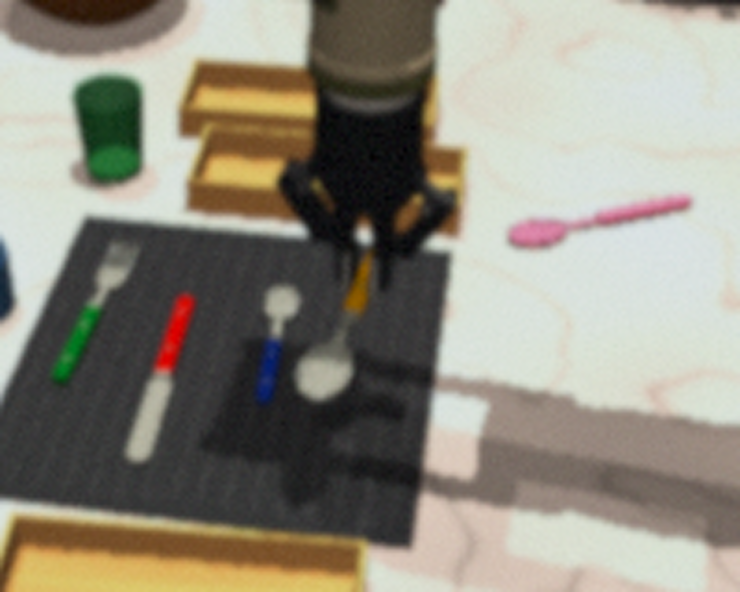

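The spoon is held level in the gripper (360,300), gap 12. Carrying it to its bin.

Request:
carry_out([
  {"jaw": 0.005,"translation": [-0.009,0.0029,0.0002],"spin": 0.032},
  {"jaw": 0.005,"translation": [-0.0107,0.0039,0.0003],"spin": 0.039},
  {"jaw": 0.005,"translation": [-0.0123,0.0049,0.0003],"spin": 0.045},
  {"jaw": 0.005,"translation": [-0.0134,0.0061,0.0004],"spin": 0.051},
  {"jaw": 0.005,"translation": [-0.0143,0.0075,0.0004],"spin": 0.055},
  {"jaw": 0.005,"translation": [-0.015,0.0088,0.0004],"spin": 0.059},
  {"jaw": 0.005,"translation": [-0.0152,0.0103,0.0005],"spin": 0.063},
  {"jaw": 0.005,"translation": [-0.0153,0.0118,0.0005],"spin": 0.066},
])

```text
time: 6.17
tool_pos: [449.1, -98.0, 102.7]
tcp_rot: [-179.9, 0.0, 57.5]
ft_force: [0.5, 0.2, -0.5]
finger_gap: 12.8
grip_force: 40.2
```

Request:
carry_out([
  {"jaw": 0.005,"translation": [-0.0151,0.0133,0.0005],"spin": 0.068},
  {"jaw": 0.005,"translation": [-0.0144,0.0146,0.0005],"spin": 0.071},
  {"jaw": 0.005,"translation": [-0.0136,0.0159,0.0005],"spin": 0.071},
  {"jaw": 0.005,"translation": [-0.0126,0.0169,0.0005],"spin": 0.072},
  {"jaw": 0.005,"translation": [-0.0113,0.0178,0.0005],"spin": 0.072},
  {"jaw": 0.005,"translation": [-0.0099,0.0184,0.0006],"spin": 0.071},
  {"jaw": 0.005,"translation": [-0.0085,0.0187,0.0005],"spin": 0.071},
  {"jaw": 0.005,"translation": [-0.0069,0.0188,0.0005],"spin": 0.068},
])

```text
time: 6.83
tool_pos: [475.3, -261.2, 98.3]
tcp_rot: [-179.9, 0.1, 25.2]
ft_force: [0.5, -0.4, 0.1]
finger_gap: 12.2
grip_force: 40.2
```

Request:
carry_out([
  {"jaw": 0.005,"translation": [-0.0054,0.0185,0.0004],"spin": 0.066},
  {"jaw": 0.005,"translation": [-0.004,0.0181,0.0005],"spin": 0.063},
  {"jaw": 0.005,"translation": [-0.0027,0.0171,0.0004],"spin": 0.059},
  {"jaw": 0.005,"translation": [-0.0015,0.0161,0.0004],"spin": 0.055},
  {"jaw": 0.005,"translation": [-0.0006,0.0147,0.0004],"spin": 0.051},
  {"jaw": 0.005,"translation": [0.0001,0.0132,0.0003],"spin": 0.045},
  {"jaw": 0.005,"translation": [0.0006,0.0114,0.0003],"spin": 0.039},
  {"jaw": 0.005,"translation": [0.0009,0.0094,0.0002],"spin": 0.032},
])

```text
time: 7.5
tool_pos: [494.4, -379.4, 95.3]
tcp_rot: [-179.9, 0.1, 1.8]
ft_force: [-0.0, 0.3, -0.2]
finger_gap: 12.0
grip_force: 40.2
```

```bash
python3 - <<'E'
from bench import r
from h import *
s=r.snapshot("side");cv2.imwrite("pics/p1.png",cv2.resize(s["pixels"][60:200,180:380],None,fx=4,fy=4,interpolation=cv2.INTER_CUBIC))
s=r.snapshot("top");cv2.imwrite("pics/p1t.png",cv2.resize(s["pixels"][110:260,300:430],None,fx=4,fy=4,interpolation=cv2.INTER_CUBIC))
E
python3 plan.py 8 497 -378.5 9 2
```

```text
at [ 494.7 -379.7   95.8] [-1.8e+02  1.0e-01  1.8e+00] gap 12.4 grip 40.2 t 7.6 j6 46.0
[0.0002, -0.0001, 0.0073] -0.0
[0.0003, -0.0001, 0.0103] -0.001
[0.0003, -0.0002, 0.0124] -0.0
[0.0004, -0.0002, 0.0134] -0.001
[0.0003, -0.0001, 0.0134] -0.0
[0.0004, -0.0002, 0.0124] -0.001
[0.0003, -0.0001, 0.0103] 0.0
[0.0002, -0.0001, 0.0073] -0.0
```

View pics/p1.png

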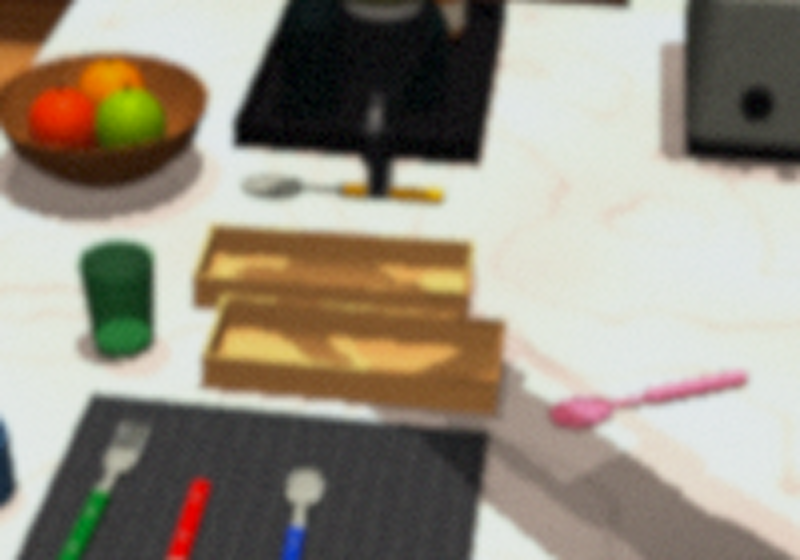

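The spoon hangs level over the spoon bin (345,190), clear of the tumbler (115,300). Lowering it, with a check before release.

Request:
carry_out([
  {"jaw": 0.005,"translation": [0.0002,0,0.009],"spin": 0},
  {"jaw": 0.005,"translation": [0.0002,0,0.013],"spin": 0},
  {"jaw": 0.005,"translation": [0.0002,0,0.014],"spin": 0},
  {"jaw": 0.005,"translation": [0.0002,0,0.014],"spin": 0},
  {"jaw": 0.005,"translation": [0.0002,0,0.014],"spin": 0},
  {"jaw": 0.005,"translation": [0.0002,0,0.01],"spin": 0},
  {"jaw": 0.005,"translation": [0.0002,0,0.008],"spin": 0},
  {"jaw": 0.005,"translation": [0,0,0.004],"spin": 0},
])

```text
time: 8.27
tool_pos: [496.2, -377.5, 8.9]
tcp_rot: [-179.9, 0.1, 2.0]
ft_force: [-0.4, 0.5, -0.6]
finger_gap: 12.5
grip_force: 40.2
```

```bash
python3 plan.py 8 497 -378.5 9 2|head -1; python3 -c "
from bench import r
print(r.sense()['ft_force'])"
```

```text
at [ 496.2 -377.5    8.9] [-1.799e+02  1.000e-01  2.000e+00] gap 12.5 grip 40.2 t 8.3 j6 46.0
[-0.38239077  0.51262895 -0.64623507]
```

Request:
carry_out([
  {"jaw": 0.005,"translation": [0,0,0.001],"spin": 0},
  {"jaw": 0.012,"translation": [0,0,0],"spin": 0},
  {"jaw": 0.015,"translation": [0,0,0],"spin": 0},
  {"jaw": 0.018,"translation": [0,0,0],"spin": 0},
  {"jaw": 0.022,"translation": [0,0,0],"spin": 0},
  {"jaw": 0.025,"translation": [0,0,0],"spin": 0},
  {"jaw": 0.025,"translation": [0,0,0],"spin": 0},
  {"jaw": 0.025,"translation": [0,0,0],"spin": 0},
])

```text
time: 8.93
tool_pos: [497.0, -378.5, 10.2]
tcp_rot: [180.0, -0.0, 2.0]
ft_force: [-0.4, -0.3, 0.3]
finger_gap: 25.3
grip_force: 0.0
```

Request:
carry_out([
  {"jaw": 0.025,"translation": [0,0,-0.006],"spin": 0},
  {"jaw": 0.025,"translation": [0,0,-0.01],"spin": 0},
  {"jaw": 0.025,"translation": [0,0,-0.015],"spin": 0},
  {"jaw": 0.025,"translation": [0,0,-0.02],"spin": 0},
  {"jaw": 0.025,"translation": [0,0,-0.02],"spin": 0},
  {"jaw": 0.03,"translation": [0,0,-0.02],"spin": 0},
  {"jaw": 0.04,"translation": [0,0,-0.015],"spin": 0},
  {"jaw": 0.04,"translation": [0,0,-0.01],"spin": 0},
])

```text
time: 9.6
tool_pos: [498.0, -379.3, 129.7]
tcp_rot: [179.8, -0.2, 2.0]
ft_force: [0.1, 0.0, 0.1]
finger_gap: 40.1
grip_force: 0.0
```

```bash
python3 plan.py 24 505 -1 110 93.3
```

```text
at [ 498.  -379.3  129.7] [179.8  -0.2   2. ] gap 40.1 grip 0.0 t 9.6 j6 46.0
[0.0005, -0.0088, 0.0005] -0.037
[0.0009, -0.0106, 0.0005] -0.045
[0.0017, -0.0122, 0.0007] -0.052
[0.0026, -0.0135, 0.0007] -0.058
[0.0036, -0.0147, 0.0008] -0.063
[0.0049, -0.0154, 0.0008] -0.069
[0.0064, -0.016, 0.0009] -0.072
[0.0078, -0.0163, 0.0009] -0.076
[0.0094, -0.0161, 0.001] -0.079
[0.0109, -0.0158, 0.001] -0.081
[0.0124, -0.0151, 0.001] -0.082
[0.0136, -0.0142, 0.001] -0.083
[0.0148, -0.013, 0.0011] -0.083
[0.0157, -0.0116, 0.001] -0.082
[0.0163, -0.0101, 0.001] -0.081
[0.0166, -0.0086, 0.0009] -0.078
[0.0167, -0.0069, 0.001] -0.076
[0.0163, -0.0054, 0.0009] -0.073
[0.0157, -0.004, 0.0008] -0.068
[0.0149, -0.0027, 0.0008] -0.064
[0.0136, -0.0016, 0.0007] -0.058
[0.0123, -0.0007, 0.0007] -0.052
[0.0107, -0.0001, 0.0005] -0.044
[0.0088, 0.0004, 0.0005] -0.038
```

Request:
carry_out([
  {"jaw": 0.04,"translation": [0.0005,-0.0088,0.0005],"spin": -0.037},
  {"jaw": 0.04,"translation": [0.0009,-0.0106,0.0005],"spin": -0.045},
  {"jaw": 0.04,"translation": [0.0017,-0.0122,0.0007],"spin": -0.052},
  {"jaw": 0.04,"translation": [0.0026,-0.0135,0.0007],"spin": -0.058},
  {"jaw": 0.04,"translation": [0.0036,-0.0147,0.0008],"spin": -0.063},
  {"jaw": 0.04,"translation": [0.0049,-0.0154,0.0008],"spin": -0.069},
  {"jaw": 0.04,"translation": [0.0064,-0.016,0.0009],"spin": -0.072},
  {"jaw": 0.04,"translation": [0.0078,-0.0163,0.0009],"spin": -0.076},
])

```text
time: 10.27
tool_pos: [498.9, -265.6, 120.5]
tcp_rot: [180.0, -0.0, 29.2]
ft_force: [0.8, -0.2, 0.2]
finger_gap: 40.0
grip_force: 0.0
```

Request:
carry_out([
  {"jaw": 0.04,"translation": [0.0094,-0.0161,0.001],"spin": -0.079},
  {"jaw": 0.04,"translation": [0.0109,-0.0158,0.001],"spin": -0.081},
  {"jaw": 0.04,"translation": [0.0124,-0.0151,0.001],"spin": -0.082},
  {"jaw": 0.04,"translation": [0.0136,-0.0142,0.001],"spin": -0.083},
  {"jaw": 0.04,"translation": [0.0148,-0.013,0.0011],"spin": -0.083},
  {"jaw": 0.04,"translation": [0.0157,-0.0116,0.001],"spin": -0.082},
  {"jaw": 0.04,"translation": [0.0163,-0.0101,0.001],"spin": -0.081},
  {"jaw": 0.04,"translation": [0.0166,-0.0086,0.0009],"spin": -0.078},
])

```text
time: 10.93
tool_pos: [501.7, -111.2, 112.5]
tcp_rot: [180.0, -0.0, 66.5]
ft_force: [0.1, -0.4, -0.0]
finger_gap: 40.0
grip_force: 0.0
```

Request:
carry_out([
  {"jaw": 0.04,"translation": [0.0167,-0.0069,0.001],"spin": -0.076},
  {"jaw": 0.04,"translation": [0.0163,-0.0054,0.0009],"spin": -0.073},
  {"jaw": 0.04,"translation": [0.0157,-0.004,0.0008],"spin": -0.068},
  {"jaw": 0.04,"translation": [0.0149,-0.0027,0.0008],"spin": -0.064},
  {"jaw": 0.04,"translation": [0.0136,-0.0016,0.0007],"spin": -0.058},
  {"jaw": 0.04,"translation": [0.0123,-0.0007,0.0007],"spin": -0.052},
  {"jaw": 0.04,"translation": [0.0107,-0.0001,0.0005],"spin": -0.044},
  {"jaw": 0.04,"translation": [0.0088,0.0004,0.0005],"spin": -0.038},
])

```text
time: 11.6
tool_pos: [504.0, 0.8, 106.6]
tcp_rot: [180.0, -0.0, 93.5]
ft_force: [-0.5, 0.9, -0.7]
finger_gap: 40.1
grip_force: 0.0
```

```bash
python3 - <<'E'
from bench import r
from h import *
s=r.snapshot("top")
c=s["pixels"][110:245,170:410];cv2.imwrite("pics/c2.png",cv2.resize(c,None,fx=3.3,fy=3.3,interpolation=cv2.INTER_CUBIC))
E
python3 plan.py 8 505 -1 9 93.3
```

```text
at [503.9   1.9 106.4] [180.   -0.   93.7] gap 40.0 grip 0.0 t 11.7 j6 -9.0
[-0.0002, 0.0001, 0.0082] 0.001
[-0.0004, 0.0001, 0.0116] 0.0
[-0.0004, 0.0001, 0.0139] 0.001
[-0.0005, 0.0002, 0.015] 0.001
[-0.0004, 0.0001, 0.015] 0.001
[-0.0005, 0.0001, 0.0139] 0.001
[-0.0003, 0.0001, 0.0116] 0.001
[-0.0003, 0.0001, 0.0082] 0.0
```

View pics/c2.png

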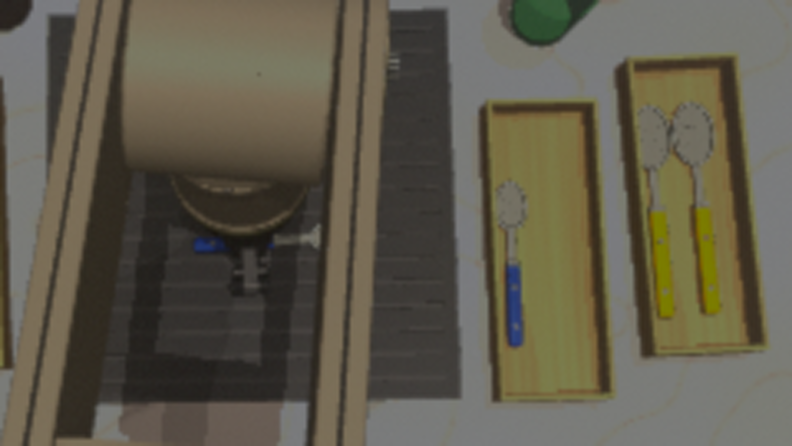

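The spoon lies beside its fellow (690,205), handle at the near end. The gripper is above the teaspoon handle (205–270,243).

Request:
carry_out([
  {"jaw": 0.04,"translation": [-0.0003,0.0001,0.012],"spin": 0.001},
  {"jaw": 0.04,"translation": [-0.0003,0.0001,0.015],"spin": 0.001},
  {"jaw": 0.04,"translation": [-0.0003,0.0001,0.016],"spin": 0.001},
  {"jaw": 0.04,"translation": [-0.0003,0.0001,0.016],"spin": 0.001},
  {"jaw": 0.04,"translation": [-0.0003,0.0001,0.015],"spin": 0.001},
  {"jaw": 0.04,"translation": [-0.0003,0.0001,0.012],"spin": 0.001},
  {"jaw": 0.04,"translation": [-0.0003,0.0001,0.008],"spin": 0},
  {"jaw": 0.04,"translation": [0,0,0.004],"spin": 0},
])

```text
time: 12.32
tool_pos: [503.8, -2.5, 6.6]
tcp_rot: [-179.9, -0.0, 92.9]
ft_force: [-0.2, 0.2, -0.6]
finger_gap: 39.8
grip_force: 0.0
```

Request:
carry_out([
  {"jaw": 0.03,"translation": [0,0,0],"spin": 0},
  {"jaw": 0.02,"translation": [0,0,0],"spin": 0},
  {"jaw": 0.01,"translation": [0,0,0],"spin": 0},
  {"jaw": 0.005,"translation": [0,0,0],"spin": 0},
  {"jaw": 0.005,"translation": [0,0,0],"spin": 0},
  {"jaw": 0.005,"translation": [0,0,0],"spin": 0},
  {"jaw": 0.005,"translation": [0,0,0],"spin": 0},
  {"jaw": 0.005,"translation": [0,0,0],"spin": 0},
])

```text
time: 12.98
tool_pos: [505.7, -2.2, 9.2]
tcp_rot: [179.9, 0.0, 93.0]
ft_force: [-1.4, 0.0, 5.6]
finger_gap: 10.2
grip_force: 40.4
```

Request:
carry_out([
  {"jaw": 0.005,"translation": [0,0,-0.008],"spin": 0},
  {"jaw": 0.005,"translation": [0,0,-0.012],"spin": 0},
  {"jaw": 0.005,"translation": [0,0,-0.014],"spin": 0},
  {"jaw": 0.005,"translation": [0,0,-0.016],"spin": 0},
  {"jaw": 0.005,"translation": [0,0,-0.016],"spin": 0},
  {"jaw": 0.005,"translation": [0,0,-0.014],"spin": 0},
  {"jaw": 0.005,"translation": [0,0,-0.012],"spin": 0},
  {"jaw": 0.005,"translation": [0,0,-0.008],"spin": 0},
])

```text
time: 13.65
tool_pos: [505.5, -2.2, 110.6]
tcp_rot: [179.9, 0.0, 93.0]
ft_force: [0.2, 0.3, -0.3]
finger_gap: 10.5
grip_force: 39.7
```

```bash
python3 plan.py 24 462 -256 100 179.5
```

```text
at [505.5  -2.2 110.6] [179.9   0.   93. ] gap 10.5 grip 39.7 t 13.7 j6 -9.0
[-0.0059, -0.0013, 0.0002] -0.035
[-0.007, -0.0019, 0.0003] -0.043
[-0.008, -0.0024, 0.0004] -0.049
[-0.0088, -0.0032, 0.0004] -0.055
[-0.0094, -0.0041, 0.0004] -0.06
[-0.0099, -0.0049, 0.0005] -0.065
[-0.0101, -0.0059, 0.0004] -0.068
[-0.0102, -0.0069, 0.0005] -0.072
[-0.0099, -0.0079, 0.0006] -0.075
[-0.0096, -0.0089, 0.0005] -0.077
[-0.0091, -0.0097, 0.0005] -0.077
[-0.0084, -0.0105, 0.0006] -0.079
[-0.0075, -0.0111, 0.0006] -0.079
[-0.0065, -0.0115, 0.0005] -0.077
[-0.0055, -0.0119, 0.0005] -0.077
[-0.0045, -0.0119, 0.0006] -0.075
[-0.0035, -0.0117, 0.0005] -0.072
[-0.0025, -0.0115, 0.0004] -0.068
[-0.0016, -0.0109, 0.0005] -0.065
[-0.0008, -0.0102, 0.0004] -0.06
[-0.0002, -0.0094, 0.0004] -0.055
[0.0003, -0.0084, 0.0004] -0.049
[0.0006, -0.0072, 0.0003] -0.043
[0.0007, -0.006, 0.0002] -0.035
```

Request:
carry_out([
  {"jaw": 0.005,"translation": [-0.0059,-0.0013,0.0002],"spin": -0.035},
  {"jaw": 0.005,"translation": [-0.007,-0.0019,0.0003],"spin": -0.043},
  {"jaw": 0.005,"translation": [-0.008,-0.0024,0.0004],"spin": -0.049},
  {"jaw": 0.005,"translation": [-0.0088,-0.0032,0.0004],"spin": -0.055},
  {"jaw": 0.005,"translation": [-0.0094,-0.0041,0.0004],"spin": -0.06},
  {"jaw": 0.005,"translation": [-0.0099,-0.0049,0.0005],"spin": -0.065},
  {"jaw": 0.005,"translation": [-0.0101,-0.0059,0.0004],"spin": -0.068},
  {"jaw": 0.005,"translation": [-0.0102,-0.0069,0.0005],"spin": -0.072},
])

```text
time: 14.32
tool_pos: [491.5, -77.7, 105.2]
tcp_rot: [-180.0, -0.0, 118.8]
ft_force: [0.4, 0.3, -0.5]
finger_gap: 10.4
grip_force: 39.7
```

Request:
carry_out([
  {"jaw": 0.005,"translation": [-0.0099,-0.0079,0.0006],"spin": -0.075},
  {"jaw": 0.005,"translation": [-0.0096,-0.0089,0.0005],"spin": -0.077},
  {"jaw": 0.005,"translation": [-0.0091,-0.0097,0.0005],"spin": -0.077},
  {"jaw": 0.005,"translation": [-0.0084,-0.0105,0.0006],"spin": -0.079},
  {"jaw": 0.005,"translation": [-0.0075,-0.0111,0.0006],"spin": -0.079},
  {"jaw": 0.005,"translation": [-0.0065,-0.0115,0.0005],"spin": -0.077},
  {"jaw": 0.005,"translation": [-0.0055,-0.0119,0.0005],"spin": -0.077},
  {"jaw": 0.005,"translation": [-0.0045,-0.0119,0.0006],"spin": -0.075},
])

```text
time: 14.98
tool_pos: [473.7, -181.3, 100.8]
tcp_rot: [-180.0, -0.0, 154.1]
ft_force: [-0.6, -0.1, -0.5]
finger_gap: 10.5
grip_force: 39.7
```

Request:
carry_out([
  {"jaw": 0.005,"translation": [-0.0035,-0.0117,0.0005],"spin": -0.072},
  {"jaw": 0.005,"translation": [-0.0025,-0.0115,0.0004],"spin": -0.068},
  {"jaw": 0.005,"translation": [-0.0016,-0.0109,0.0005],"spin": -0.065},
  {"jaw": 0.005,"translation": [-0.0008,-0.0102,0.0004],"spin": -0.06},
  {"jaw": 0.005,"translation": [-0.0002,-0.0094,0.0004],"spin": -0.055},
  {"jaw": 0.005,"translation": [0.0003,-0.0084,0.0004],"spin": -0.049},
  {"jaw": 0.005,"translation": [0.0006,-0.0072,0.0003],"spin": -0.043},
  {"jaw": 0.005,"translation": [0.0007,-0.006,0.0002],"spin": -0.035},
])

```text
time: 15.65
tool_pos: [460.9, -256.4, 97.7]
tcp_rot: [180.0, -0.0, 179.6]
ft_force: [-0.6, 0.4, -0.5]
finger_gap: 10.6
grip_force: 39.7
```

```bash
python3 - <<'E'
from bench import r
from h import *
s=r.snapshot("side");cv2.imwrite("pics/p2.png",cv2.resize(s["pixels"][60:200,180:380],None,fx=4,fy=4,interpolation=cv2.INTER_CUBIC))
E
python3 plan.py 8 462 -256 9 179.5
```

```text
at [ 460.8 -257.2   97.7] [-180.    -0.   179.7] gap 10.2 grip 39.7 t 15.7 j6 -124.0
[-0.0001, 0.0001, 0.0075] 0.0
[-0.0001, 0.0002, 0.0105] 0.001
[-0.0002, 0.0001, 0.0127] 0.0
[-0.0002, 0.0002, 0.0137] 0.001
[-0.0002, 0.0002, 0.0137] 0.0
[-0.0002, 0.0002, 0.0126] 0.001
[-0.0001, 0.0001, 0.0106] 0.0
[-0.0001, 0.0001, 0.0074] 0.001
```

View pics/p2.png

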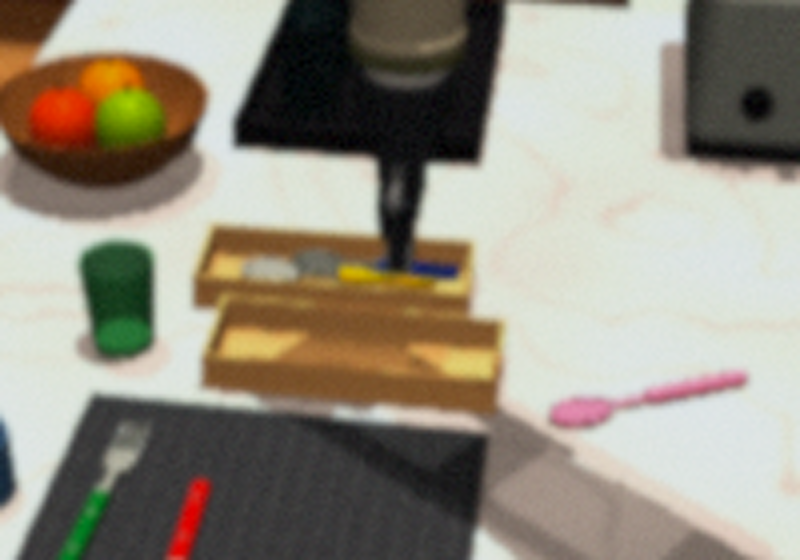

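The teaspoon hangs level (385,265; parallax makes it appear over the farther bin), head to the far side. Lowering and releasing.

Request:
carry_out([
  {"jaw": 0.005,"translation": [-0.0001,0.0001,0.009],"spin": 0},
  {"jaw": 0.005,"translation": [-0.0001,0.0001,0.013],"spin": 0},
  {"jaw": 0.005,"translation": [-0.0001,0.0001,0.014],"spin": 0},
  {"jaw": 0.005,"translation": [-0.0001,0.0001,0.014],"spin": 0},
  {"jaw": 0.005,"translation": [-0.0001,0.0001,0.014],"spin": 0},
  {"jaw": 0.005,"translation": [-0.0001,0.0001,0.012],"spin": 0},
  {"jaw": 0.005,"translation": [-0.0001,0.0001,0.008],"spin": 0},
  {"jaw": 0.005,"translation": [0,0,0.004],"spin": 0},
])

```text
time: 16.37
tool_pos: [461.1, -254.3, 8.9]
tcp_rot: [179.9, -0.1, 179.5]
ft_force: [-19.5, 13.8, 47.5]
finger_gap: 10.6
grip_force: 45.2
```

```bash
python3 plan.py 8 462 -256 9 179.5|head -1
```

```text
at [ 461.1 -254.3    8.9] [ 1.799e+02 -1.000e-01  1.795e+02] gap 10.6 grip 45.2 t 16.4 j6 -124.0
```

Request:
carry_out([
  {"jaw": 0.005,"translation": [0,0,-0.001],"spin": 0},
  {"jaw": 0.005,"translation": [0,0,-0.001],"spin": 0},
  {"jaw": 0.005,"translation": [0,0,-0.001],"spin": 0},
  {"jaw": 0.005,"translation": [0,0,0],"spin": 0},
  {"jaw": 0.005,"translation": [0,0,0],"spin": 0},
  {"jaw": 0.005,"translation": [0,0,0],"spin": 0},
  {"jaw": 0.005,"translation": [0,0,0],"spin": 0},
  {"jaw": 0.005,"translation": [0,0,0],"spin": 0},
])

```text
time: 17.03
tool_pos: [461.9, -255.3, 12.7]
tcp_rot: [180.0, -0.0, 179.5]
ft_force: [0.3, -0.3, -0.6]
finger_gap: 10.4
grip_force: 39.7
```

Run:
```python
from bench import r
from h import *
print(r.sense()["wrist_torque"])
a=r.snapshot("side")["pixels"][95:175,215:325];b=r.snapshot("top")["pixels"][120:240,300:400]
a=cv2.resize(a,None,fx=4,fy=4,interpolation=cv2.INTER_CUBIC);b=cv2.resize(b,(267,320),interpolation=cv2.INTER_CUBIC)
cv2.imwrite("pics/p2c.png",np.hstack([a,b]))
```

```text
[ 0.02861631 -0.02735065 -0.00660713]
```

View pics/p2c.png

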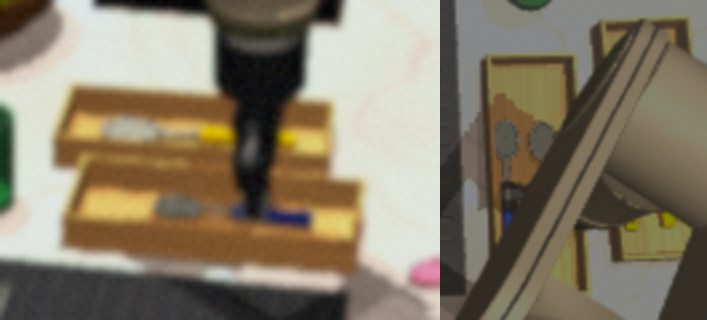

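The teaspoon is inside the bin next to its fellow, and the contact force is gone after backing off. Lowering 2 mm gently, then releasing.

Request:
carry_out([
  {"jaw": 0.005,"translation": [0,0,0.001],"spin": 0},
  {"jaw": 0.005,"translation": [0,0,0.001],"spin": 0},
  {"jaw": 0.005,"translation": [0,0,0],"spin": 0},
  {"jaw": 0.01,"translation": [0,0,0],"spin": 0},
  {"jaw": 0.013,"translation": [0,0,0],"spin": 0},
  {"jaw": 0.016,"translation": [0,0,0],"spin": 0},
  {"jaw": 0.02,"translation": [0,0,0],"spin": 0},
  {"jaw": 0.024,"translation": [0,0,0],"spin": 0},
])

```text
time: 17.8
tool_pos: [462.0, -255.3, 10.8]
tcp_rot: [-180.0, 0.0, 179.5]
ft_force: [0.5, 0.3, -0.3]
finger_gap: 24.1
grip_force: 0.0
```

Request:
carry_out([
  {"jaw": 0.024,"translation": [0,0,-0.004],"spin": 0},
  {"jaw": 0.024,"translation": [0,0,-0.01],"spin": 0},
  {"jaw": 0.024,"translation": [0,0,-0.015],"spin": 0},
  {"jaw": 0.024,"translation": [0,0,-0.02],"spin": 0},
  {"jaw": 0.024,"translation": [0,0,-0.02],"spin": 0},
  {"jaw": 0.03,"translation": [0,0,-0.02],"spin": 0},
  {"jaw": 0.04,"translation": [0,0,-0.015],"spin": 0},
  {"jaw": 0.04,"translation": [0,0,-0.01],"spin": 0},
])

```text
time: 18.47
tool_pos: [463.0, -256.0, 127.9]
tcp_rot: [-179.9, 0.2, 179.5]
ft_force: [-0.3, -0.1, 0.8]
finger_gap: 40.0
grip_force: 0.0
```

```bash
python3 plan.py 24 586.4 0 110 91
```

```text
at [ 463.  -256.   127.9] [-179.9    0.2  179.5] gap 40.0 grip 0.0 t 18.5 j6 -124.0
[-0.0028, 0.006, 0.0004] 0.036
[-0.0032, 0.0074, 0.0005] 0.044
[-0.0032, 0.0086, 0.0006] 0.05
[-0.0032, 0.0098, 0.0007] 0.056
[-0.0028, 0.011, 0.0007] 0.061
[-0.0024, 0.012, 0.0007] 0.067
[-0.0016, 0.0128, 0.0009] 0.07
[-0.0008, 0.0135, 0.0008] 0.074
[0.0003, 0.0141, 0.0009] 0.076
[0.0013, 0.0143, 0.0009] 0.078
[0.0025, 0.0144, 0.0009] 0.08
[0.0037, 0.0144, 0.001] 0.08
[0.0048, 0.0139, 0.0009] 0.081
[0.0059, 0.0135, 0.0009] 0.079
[0.0068, 0.0127, 0.0009] 0.079
[0.0076, 0.0118, 0.0009] 0.076
[0.0081, 0.0108, 0.0009] 0.074
[0.0086, 0.0097, 0.0008] 0.07
[0.0086, 0.0086, 0.0008] 0.066
[0.0086, 0.0074, 0.0007] 0.062
[0.0082, 0.0063, 0.0006] 0.056
[0.0076, 0.0052, 0.0006] 0.05
[0.0069, 0.0041, 0.0005] 0.043
[0.0058, 0.0032, 0.0004] 0.037
```

Request:
carry_out([
  {"jaw": 0.04,"translation": [-0.0028,0.006,0.0004],"spin": 0.036},
  {"jaw": 0.04,"translation": [-0.0032,0.0074,0.0005],"spin": 0.044},
  {"jaw": 0.04,"translation": [-0.0032,0.0086,0.0006],"spin": 0.05},
  {"jaw": 0.04,"translation": [-0.0032,0.0098,0.0007],"spin": 0.056},
  {"jaw": 0.04,"translation": [-0.0028,0.011,0.0007],"spin": 0.061},
  {"jaw": 0.04,"translation": [-0.0024,0.012,0.0007],"spin": 0.067},
  {"jaw": 0.04,"translation": [-0.0016,0.0128,0.0009],"spin": 0.07},
  {"jaw": 0.04,"translation": [-0.0008,0.0135,0.0008],"spin": 0.074},
])

```text
time: 19.13
tool_pos: [498.6, -179.0, 119.6]
tcp_rot: [-180.0, -0.0, 153.0]
ft_force: [-0.2, -0.2, 1.3]
finger_gap: 40.4
grip_force: 0.0
```

Request:
carry_out([
  {"jaw": 0.04,"translation": [0.0003,0.0141,0.0009],"spin": 0.076},
  {"jaw": 0.04,"translation": [0.0013,0.0143,0.0009],"spin": 0.078},
  {"jaw": 0.04,"translation": [0.0025,0.0144,0.0009],"spin": 0.08},
  {"jaw": 0.04,"translation": [0.0037,0.0144,0.001],"spin": 0.08},
  {"jaw": 0.04,"translation": [0.0048,0.0139,0.0009],"spin": 0.081},
  {"jaw": 0.04,"translation": [0.0059,0.0135,0.0009],"spin": 0.079},
  {"jaw": 0.04,"translation": [0.0068,0.0127,0.0009],"spin": 0.079},
  {"jaw": 0.04,"translation": [0.0076,0.0118,0.0009],"spin": 0.076},
])

```text
time: 19.8
tool_pos: [549.0, -74.4, 112.4]
tcp_rot: [-180.0, -0.0, 117.0]
ft_force: [0.8, -0.4, 0.1]
finger_gap: 40.3
grip_force: 0.0
```

Request:
carry_out([
  {"jaw": 0.04,"translation": [0.0081,0.0108,0.0009],"spin": 0.074},
  {"jaw": 0.04,"translation": [0.0086,0.0097,0.0008],"spin": 0.07},
  {"jaw": 0.04,"translation": [0.0086,0.0086,0.0008],"spin": 0.066},
  {"jaw": 0.04,"translation": [0.0086,0.0074,0.0007],"spin": 0.062},
  {"jaw": 0.04,"translation": [0.0082,0.0063,0.0006],"spin": 0.056},
  {"jaw": 0.04,"translation": [0.0076,0.0052,0.0006],"spin": 0.05},
  {"jaw": 0.04,"translation": [0.0069,0.0041,0.0005],"spin": 0.043},
  {"jaw": 0.04,"translation": [0.0058,0.0032,0.0004],"spin": 0.037},
])

```text
time: 20.47
tool_pos: [585.5, 1.4, 107.0]
tcp_rot: [-180.0, -0.0, 90.9]
ft_force: [-0.5, 0.5, 0.3]
finger_gap: 40.1
grip_force: 0.0
```

```bash
python3 - <<'E'
from bench import r
from h import *
a=r.snapshot("side")["pixels"][120:250,150:330];b=r.snapshot("top")["pixels"][110:240,300:410]
cv2.imwrite("pics/c3.png",np.hstack([cv2.resize(x,None,fx=2.7,fy=2.7,interpolation=cv2.INTER_CUBIC) for x in(a,b)]))
E
python3 plan.py 8 586.4 0 9 91
```

```text
at [585.5   1.6 106.9] [-180.   -0.   91.] gap 39.7 grip 0.0 t 20.6 j6 -6.0
[-0.0001, 0.0001, 0.0082] -0.0
[-0.0002, 0.0001, 0.0117] -0.0
[-0.0002, 0.0001, 0.0139] -0.0
[-0.0003, 0.0002, 0.0152] -0.0
[-0.0002, 0.0001, 0.0151] -0.0
[-0.0003, 0.0001, 0.0139] -0.0
[-0.0001, 0.0001, 0.0117] -0.0
[-0.0002, 0.0001, 0.0082] -0.0
```

View pics/c3.png

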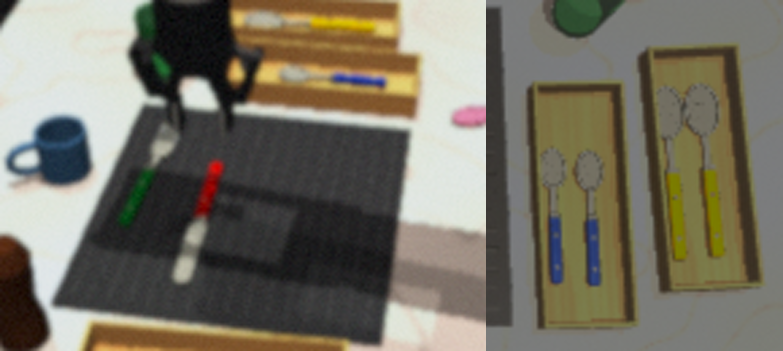

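Teaspoon and spoon are both properly binned (right half). The gripper stands over the knife handle. Descending and gripping.

Request:
carry_out([
  {"jaw": 0.04,"translation": [-0.0002,0.0001,0.012],"spin": 0},
  {"jaw": 0.04,"translation": [-0.0002,0.0001,0.015],"spin": 0},
  {"jaw": 0.04,"translation": [-0.0002,0.0001,0.016],"spin": 0},
  {"jaw": 0.04,"translation": [-0.0002,0.0001,0.016],"spin": 0},
  {"jaw": 0.04,"translation": [-0.0002,0.0001,0.015],"spin": 0},
  {"jaw": 0.04,"translation": [-0.0002,0.0001,0.011],"spin": 0},
  {"jaw": 0.04,"translation": [-0.0002,0.0001,0.008],"spin": 0},
  {"jaw": 0.04,"translation": [0,0,0.003],"spin": 0},
])

```text
time: 21.23
tool_pos: [584.8, -1.0, 8.9]
tcp_rot: [-179.9, -0.0, 91.0]
ft_force: [-0.8, 0.1, -0.0]
finger_gap: 40.2
grip_force: 0.0
```

Request:
carry_out([
  {"jaw": 0.03,"translation": [0,0,0],"spin": 0},
  {"jaw": 0.02,"translation": [0,0,0],"spin": 0},
  {"jaw": 0.01,"translation": [0,0,0],"spin": 0},
  {"jaw": 0.005,"translation": [0,0,0],"spin": 0},
  {"jaw": 0.005,"translation": [0,0,0],"spin": 0},
  {"jaw": 0.005,"translation": [0,0,0],"spin": 0},
  {"jaw": 0.005,"translation": [0,0,0],"spin": 0},
  {"jaw": 0.005,"translation": [0,0,0],"spin": 0},
])

```text
time: 21.9
tool_pos: [587.0, -0.8, 11.8]
tcp_rot: [179.9, 0.0, 91.0]
ft_force: [0.5, 0.5, 5.8]
finger_gap: 12.2
grip_force: 39.7
```

Request:
carry_out([
  {"jaw": 0.005,"translation": [0,0,-0.008],"spin": 0},
  {"jaw": 0.005,"translation": [0,0,-0.012],"spin": 0},
  {"jaw": 0.005,"translation": [0,0,-0.014],"spin": 0},
  {"jaw": 0.005,"translation": [0,0,-0.016],"spin": 0},
  {"jaw": 0.005,"translation": [0,0,-0.016],"spin": 0},
  {"jaw": 0.005,"translation": [0,0,-0.014],"spin": 0},
  {"jaw": 0.005,"translation": [0,0,-0.012],"spin": 0},
  {"jaw": 0.005,"translation": [0,0,-0.008],"spin": 0},
])

```text
time: 22.57
tool_pos: [587.1, -0.8, 113.7]
tcp_rot: [179.8, 0.0, 91.0]
ft_force: [0.8, -0.5, 0.7]
finger_gap: 12.2
grip_force: 39.0
```

```bash
python3 plan.py 24 490.7 234 100 2
```

```text
at [587.1  -0.8 113.7] [179.8   0.   91. ] gap 12.2 grip 39.0 t 22.6 j6 -6.0
[0.0055, -0.0022, 0.0003] 0.036
[0.0066, -0.0028, 0.0004] 0.044
[0.0074, -0.0036, 0.0004] 0.05
[0.0081, -0.0044, 0.0005] 0.057
[0.0086, -0.0054, 0.0006] 0.062
[0.0088, -0.0064, 0.0006] 0.066
[0.0089, -0.0073, 0.0006] 0.071
[0.0088, -0.0083, 0.0007] 0.074
[0.0084, -0.0093, 0.0006] 0.077
[0.008, -0.0101, 0.0007] 0.079
[0.0071, -0.011, 0.0007] 0.08
[0.0064, -0.0116, 0.0007] 0.08
[0.0054, -0.012, 0.0008] 0.081
[0.0044, -0.0123, 0.0007] 0.08
[0.0033, -0.0125, 0.0007] 0.079
[0.0023, -0.0123, 0.0006] 0.077
[0.0013, -0.012, 0.0007] 0.074
[0.0003, -0.0116, 0.0006] 0.071
[-0.0004, -0.0108, 0.0006] 0.066
[-0.0011, -0.0101, 0.0005] 0.062
[-0.0015, -0.0091, 0.0005] 0.057
[-0.0019, -0.008, 0.0005] 0.05
[-0.0019, -0.0069, 0.0004] 0.044
[-0.0019, -0.0056, 0.0003] 0.036
```

Request:
carry_out([
  {"jaw": 0.005,"translation": [0.0055,-0.0022,0.0003],"spin": 0.036},
  {"jaw": 0.005,"translation": [0.0066,-0.0028,0.0004],"spin": 0.044},
  {"jaw": 0.005,"translation": [0.0074,-0.0036,0.0004],"spin": 0.05},
  {"jaw": 0.005,"translation": [0.0081,-0.0044,0.0005],"spin": 0.057},
  {"jaw": 0.005,"translation": [0.0086,-0.0054,0.0006],"spin": 0.062},
  {"jaw": 0.005,"translation": [0.0088,-0.0064,0.0006],"spin": 0.066},
  {"jaw": 0.005,"translation": [0.0089,-0.0073,0.0006],"spin": 0.071},
  {"jaw": 0.005,"translation": [0.0088,-0.0083,0.0007],"spin": 0.074},
])

```text
time: 23.23
tool_pos: [557.2, 69.2, 106.9]
tcp_rot: [-180.0, 0.0, 64.4]
ft_force: [0.6, -0.3, -0.6]
finger_gap: 11.9
grip_force: 39.0
```

Request:
carry_out([
  {"jaw": 0.005,"translation": [0.0084,-0.0093,0.0006],"spin": 0.077},
  {"jaw": 0.005,"translation": [0.008,-0.0101,0.0007],"spin": 0.079},
  {"jaw": 0.005,"translation": [0.0071,-0.011,0.0007],"spin": 0.08},
  {"jaw": 0.005,"translation": [0.0064,-0.0116,0.0007],"spin": 0.08},
  {"jaw": 0.005,"translation": [0.0054,-0.012,0.0008],"spin": 0.081},
  {"jaw": 0.005,"translation": [0.0044,-0.0123,0.0007],"spin": 0.08},
  {"jaw": 0.005,"translation": [0.0033,-0.0125,0.0007],"spin": 0.079},
  {"jaw": 0.005,"translation": [0.0023,-0.0123,0.0006],"spin": 0.077},
])

```text
time: 23.9
tool_pos: [517.8, 165.1, 101.4]
tcp_rot: [-180.0, 0.0, 28.1]
ft_force: [1.2, 0.3, -0.9]
finger_gap: 11.9
grip_force: 39.0
```

Request:
carry_out([
  {"jaw": 0.005,"translation": [0.0013,-0.012,0.0007],"spin": 0.074},
  {"jaw": 0.005,"translation": [0.0003,-0.0116,0.0006],"spin": 0.071},
  {"jaw": 0.005,"translation": [-0.0004,-0.0108,0.0006],"spin": 0.066},
  {"jaw": 0.005,"translation": [-0.0011,-0.0101,0.0005],"spin": 0.062},
  {"jaw": 0.005,"translation": [-0.0015,-0.0091,0.0005],"spin": 0.057},
  {"jaw": 0.005,"translation": [-0.0019,-0.008,0.0005],"spin": 0.05},
  {"jaw": 0.005,"translation": [-0.0019,-0.0069,0.0004],"spin": 0.044},
  {"jaw": 0.005,"translation": [-0.0019,-0.0056,0.0003],"spin": 0.036},
])

```text
time: 24.57
tool_pos: [489.2, 234.5, 97.3]
tcp_rot: [-180.0, 0.0, 1.9]
ft_force: [0.2, 0.8, -0.1]
finger_gap: 12.2
grip_force: 39.0
```

```bash
python3 - <<'E'
from bench import r
from h import *
a=r.snapshot("side")["pixels"][170:340,120:330]
cv2.imwrite("pics/p3.png",cv2.resize(a,None,fx=3,fy=3,interpolation=cv2.INTER_CUBIC))
E
python3 plan.py 8 490.7 234 12 2
```

```text
at [488.9 235.2  97.2] [-180.     0.     1.8] gap 12.0 grip 39.0 t 24.6 j6 108.0
[0.0002, 0.0001, 0.0072] -0.0
[0.0002, 0.0002, 0.0101] -0.001
[0.0002, 0.0001, 0.0122] -0.0
[0.0003, 0.0002, 0.0131] -0.001
[0.0003, 0.0002, 0.0132] -0.001
[0.0002, 0.0002, 0.0121] -0.0
[0.0003, 0.0002, 0.0102] -0.001
[0.0001, 0.0001, 0.0071] 0.0
```

View pics/p3.png

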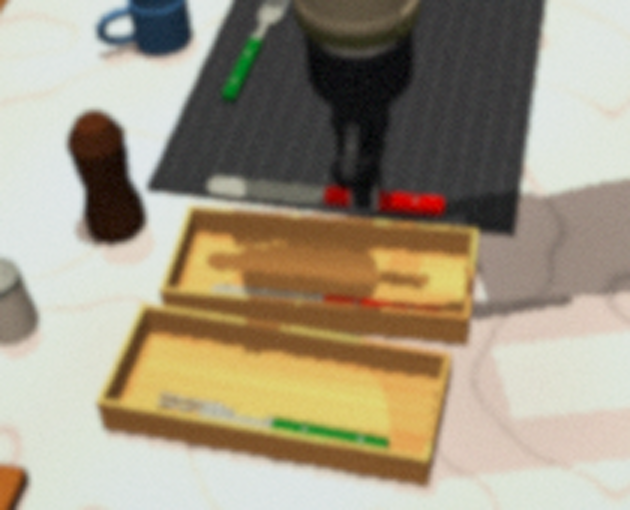

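The knife hangs level over its bin (325,195), clear of the pepper mill (105,180). Lowering it.

Request:
carry_out([
  {"jaw": 0.005,"translation": [0.0002,0.0002,0.01],"spin": 0},
  {"jaw": 0.005,"translation": [0.0002,0.0002,0.014],"spin": 0},
  {"jaw": 0.005,"translation": [0.0002,0.0002,0.016],"spin": 0},
  {"jaw": 0.005,"translation": [0.0002,0.0002,0.016],"spin": 0},
  {"jaw": 0.005,"translation": [0.0002,0.0002,0.014],"spin": 0},
  {"jaw": 0.005,"translation": [0.0002,0.0002,0.008],"spin": 0},
  {"jaw": 0.005,"translation": [0.0002,0.0002,0.004],"spin": 0},
  {"jaw": 0.005,"translation": [0,0,0.002],"spin": 0},
])

```text
time: 25.28
tool_pos: [490.7, 232.2, 12.3]
tcp_rot: [180.0, 0.1, 2.0]
ft_force: [0.8, 0.3, -1.0]
finger_gap: 12.0
grip_force: 39.0
```

```bash
python3 plan.py 8 490.7 234 12 2|head -1
```

```text
at [490.7 232.2  12.3] [1.8e+02 1.0e-01 2.0e+00] gap 12.0 grip 39.0 t 25.3 j6 108.0
```

Request:
carry_out([
  {"jaw": 0.005,"translation": [0,0,0.001],"spin": 0},
  {"jaw": 0.005,"translation": [0,0,0],"spin": 0},
  {"jaw": 0.005,"translation": [0,0,0],"spin": 0},
  {"jaw": 0.012,"translation": [0,0,0],"spin": 0},
  {"jaw": 0.015,"translation": [0,0,0],"spin": 0},
  {"jaw": 0.018,"translation": [0,0,0],"spin": 0},
  {"jaw": 0.022,"translation": [0,0,0],"spin": 0},
  {"jaw": 0.025,"translation": [0,0,0],"spin": 0},
])

```text
time: 25.95
tool_pos: [491.2, 233.6, 12.3]
tcp_rot: [-179.9, -0.0, 2.0]
ft_force: [0.0, 4.4, -1.6]
finger_gap: 25.2
grip_force: 1.7
```

Request:
carry_out([
  {"jaw": 0.025,"translation": [0,0,-0.004],"spin": 0},
  {"jaw": 0.025,"translation": [0,0,-0.01],"spin": 0},
  {"jaw": 0.025,"translation": [0,0,-0.015],"spin": 0},
  {"jaw": 0.025,"translation": [0,0,-0.02],"spin": 0},
  {"jaw": 0.025,"translation": [0,0,-0.02],"spin": 0},
  {"jaw": 0.03,"translation": [0,0,-0.02],"spin": 0},
  {"jaw": 0.04,"translation": [0,0,-0.015],"spin": 0},
  {"jaw": 0.04,"translation": [0,0,-0.01],"spin": 0},
])

```text
time: 26.62
tool_pos: [492.0, 233.0, 128.3]
tcp_rot: [-180.0, -0.1, 2.0]
ft_force: [-0.1, 0.1, 0.1]
finger_gap: 40.0
grip_force: 0.0
```

```bash
python3 plan.py 24 662 -8 110 86.5
python3 - <<'E'
from bench import r
from h import *
s=r.snapshot("top")
for n in("fork","knife"):
    for px in blobs(s,n,90,35):
        c,d,L,W=axis(s,px,14)
        if 40<L<130 and W<40: print(n,c.round(1),np.degrees(np.arctan2(d[1],d[0])).round(1),L.round(),W.round())
E
```

```text
at [492.  233.  128.3] [-1.8e+02 -1.0e-01  2.0e+00] gap 40.0 grip 0.0 t 26.6 j6 108.0
[0.0038, 0.0058, 0.0004] -0.034
[0.0043, 0.0071, 0.0005] -0.042
[0.0046, 0.0084, 0.0006] -0.048
[0.0047, 0.0096, 0.0007] -0.054
[0.0046, 0.0108, 0.0007] -0.058
[0.0043, 0.0119, 0.0008] -0.064
[0.0037, 0.0129, 0.0009] -0.067
[0.0029, 0.0138, 0.0008] -0.07
[0.0021, 0.0144, 0.0009] -0.073
[0.001, 0.0149, 0.001] -0.075
[-0.0, 0.0152, 0.0009] -0.076
[-0.0013, 0.0153, 0.001] -0.076
[-0.0024, 0.0152, 0.0009] -0.077
[-0.0035, 0.0148, 0.001] -0.076
[-0.0046, 0.0142, 0.0009] -0.075
[-0.0055, 0.0135, 0.0009] -0.073
[-0.0062, 0.0126, 0.0009] -0.07
[-0.0068, 0.0116, 0.0008] -0.067
[-0.0071, 0.0105, 0.0008] -0.064
[-0.0072, 0.0093, 0.0007] -0.058
[-0.007, 0.0081, 0.0007] -0.054
[-0.0067, 0.0068, 0.0006] -0.048
[-0.0061, 0.0057, 0.0005] -0.041
[-0.0052, 0.0045, 0.0004] -0.035
fork [662.9   7. ] 86.4 85.0 14.0
fork [481.5 392.7] 177.9 69.0 12.0
knife [ 845.5 -528.9] -163.9 59.0 32.0
knife [470.8 230.9] -178.7 74.0 11.0
```

Request:
carry_out([
  {"jaw": 0.04,"translation": [0.0038,0.0058,0.0004],"spin": -0.034},
  {"jaw": 0.04,"translation": [0.0043,0.0071,0.0005],"spin": -0.042},
  {"jaw": 0.04,"translation": [0.0046,0.0084,0.0006],"spin": -0.048},
  {"jaw": 0.04,"translation": [0.0047,0.0096,0.0007],"spin": -0.054},
  {"jaw": 0.04,"translation": [0.0046,0.0108,0.0007],"spin": -0.058},
  {"jaw": 0.04,"translation": [0.0043,0.0119,0.0008],"spin": -0.064},
  {"jaw": 0.04,"translation": [0.0037,0.0129,0.0009],"spin": -0.067},
  {"jaw": 0.04,"translation": [0.0029,0.0138,0.0008],"spin": -0.07},
])

```text
time: 27.33
tool_pos: [541.1, 160.7, 119.4]
tcp_rot: [-180.0, 0.1, 27.2]
ft_force: [0.7, -0.0, -0.4]
finger_gap: 39.8
grip_force: 0.0
```

Request:
carry_out([
  {"jaw": 0.04,"translation": [0.0021,0.0144,0.0009],"spin": -0.073},
  {"jaw": 0.04,"translation": [0.001,0.0149,0.001],"spin": -0.075},
  {"jaw": 0.04,"translation": [0,0.0152,0.0009],"spin": -0.076},
  {"jaw": 0.04,"translation": [-0.0013,0.0153,0.001],"spin": -0.076},
  {"jaw": 0.04,"translation": [-0.0024,0.0152,0.0009],"spin": -0.077},
  {"jaw": 0.04,"translation": [-0.0035,0.0148,0.001],"spin": -0.076},
  {"jaw": 0.04,"translation": [-0.0046,0.0142,0.0009],"spin": -0.075},
  {"jaw": 0.04,"translation": [-0.0055,0.0135,0.0009],"spin": -0.073},
])

```text
time: 28.0
tool_pos: [610.5, 62.3, 111.8]
tcp_rot: [-179.9, 0.0, 61.7]
ft_force: [-0.8, -0.6, 0.1]
finger_gap: 40.2
grip_force: 0.0
```

Request:
carry_out([
  {"jaw": 0.04,"translation": [-0.0062,0.0126,0.0009],"spin": -0.07},
  {"jaw": 0.04,"translation": [-0.0068,0.0116,0.0008],"spin": -0.067},
  {"jaw": 0.04,"translation": [-0.0071,0.0105,0.0008],"spin": -0.064},
  {"jaw": 0.04,"translation": [-0.0072,0.0093,0.0007],"spin": -0.058},
  {"jaw": 0.04,"translation": [-0.007,0.0081,0.0007],"spin": -0.054},
  {"jaw": 0.04,"translation": [-0.0067,0.0068,0.0006],"spin": -0.048},
  {"jaw": 0.04,"translation": [-0.0061,0.0057,0.0005],"spin": -0.041},
  {"jaw": 0.04,"translation": [-0.0052,0.0045,0.0004],"spin": -0.035},
])

```text
time: 28.67
tool_pos: [660.7, -9.0, 106.2]
tcp_rot: [-179.9, 0.0, 86.6]
ft_force: [1.0, 0.5, 0.3]
finger_gap: 40.1
grip_force: 0.0
```

```bash
python3 - <<'E'
from bench import r
from h import *
a=r.snapshot("side")["pixels"][120:330,110:330];b=r.snapshot("top")["pixels"][120:230,85:180]
cv2.imwrite("pics/c4.png",np.hstack([cv2.resize(a,(440,420)),cv2.resize(b,(350,420),interpolation=cv2.INTER_CUBIC)]))
E
python3 plan.py 8 662 -8 9 86.5
```

```text
at [660.8  -9.3 106.3] [-179.9    0.    86.5] gap 39.9 grip 0.0 t 28.8 j6 -2.0
[0.0001, 0.0001, 0.0082] -0.0
[0.0002, 0.0001, 0.0116] -0.0
[0.0002, 0.0002, 0.0138] -0.0
[0.0002, 0.0001, 0.0151] -0.0
[0.0002, 0.0002, 0.015] -0.0
[0.0002, 0.0002, 0.0139] -0.0
[0.0001, 0.0001, 0.0116] -0.0
[0.0001, 0.0001, 0.0081] -0.0
```

View pics/c4.png

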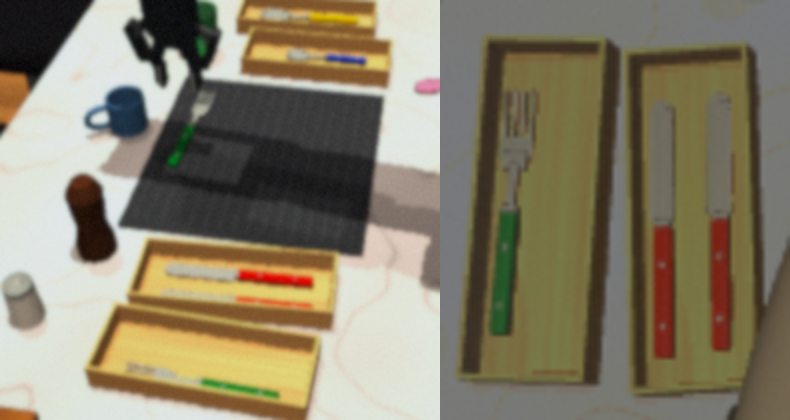

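The knife lies in its bin beside its fellow (720,220 in the right half). The gripper is above the fork handle, well clear of the mug (125,110). Gripping it.

Request:
carry_out([
  {"jaw": 0.04,"translation": [0.0002,0.0001,0.012],"spin": 0},
  {"jaw": 0.04,"translation": [0.0002,0.0001,0.015],"spin": 0},
  {"jaw": 0.04,"translation": [0.0002,0.0001,0.016],"spin": 0},
  {"jaw": 0.04,"translation": [0.0002,0.0001,0.016],"spin": 0},
  {"jaw": 0.04,"translation": [0.0002,0.0001,0.015],"spin": 0},
  {"jaw": 0.04,"translation": [0.0002,0.0001,0.011],"spin": 0},
  {"jaw": 0.04,"translation": [0.0002,0.0001,0.008],"spin": 0},
  {"jaw": 0.04,"translation": [0,0,0.003],"spin": 0},
])

```text
time: 29.43
tool_pos: [660.5, -6.7, 9.3]
tcp_rot: [-179.8, -0.0, 86.5]
ft_force: [-0.9, -0.0, 0.9]
finger_gap: 39.7
grip_force: 0.0
```

Request:
carry_out([
  {"jaw": 0.03,"translation": [0,0,0],"spin": 0},
  {"jaw": 0.02,"translation": [0,0,0],"spin": 0},
  {"jaw": 0.01,"translation": [0,0,0],"spin": 0},
  {"jaw": 0.005,"translation": [0,0,0],"spin": 0},
  {"jaw": 0.005,"translation": [0,0,0],"spin": 0},
  {"jaw": 0.005,"translation": [0,0,0],"spin": 0},
  {"jaw": 0.005,"translation": [0,0,0],"spin": 0},
  {"jaw": 0.005,"translation": [0,0,0],"spin": 0},
])

```text
time: 30.1
tool_pos: [662.8, -7.1, 13.0]
tcp_rot: [179.9, 0.0, 86.5]
ft_force: [-1.0, -0.4, 5.3]
finger_gap: 11.9
grip_force: 39.9
```

Request:
carry_out([
  {"jaw": 0.005,"translation": [0,0,-0.008],"spin": 0},
  {"jaw": 0.005,"translation": [0,0,-0.012],"spin": 0},
  {"jaw": 0.005,"translation": [0,0,-0.014],"spin": 0},
  {"jaw": 0.005,"translation": [0,0,-0.016],"spin": 0},
  {"jaw": 0.005,"translation": [0,0,-0.016],"spin": 0},
  {"jaw": 0.005,"translation": [0,0,-0.014],"spin": 0},
  {"jaw": 0.005,"translation": [0,0,-0.012],"spin": 0},
  {"jaw": 0.005,"translation": [0,0,-0.008],"spin": 0},
])

```text
time: 30.77
tool_pos: [662.8, -7.0, 114.6]
tcp_rot: [179.8, 0.0, 86.5]
ft_force: [0.4, 0.0, -0.3]
finger_gap: 11.4
grip_force: 39.0
```

```bash
python3 plan.py 32 502 354 100 178
```

```text
at [662.8  -7.  114.6] [179.8   0.   86.5] gap 11.4 grip 39.0 t 30.8 j6 -2.0
[0.006, -0.0031, 0.0002] -0.027
[0.007, -0.0034, 0.0003] -0.032
[0.0081, -0.0037, 0.0004] -0.036
[0.0091, -0.0036, 0.0003] -0.039
[0.01, -0.0036, 0.0004] -0.043
[0.0109, -0.0035, 0.0004] -0.046
[0.0118, -0.003, 0.0005] -0.05
[0.0125, -0.0027, 0.0005] -0.051
[0.0133, -0.0021, 0.0005] -0.054
[0.0138, -0.0014, 0.0005] -0.057
[0.0143, -0.0006, 0.0005] -0.058
[0.0147, 0.0002, 0.0005] -0.059
[0.015, 0.001, 0.0006] -0.061
[0.0151, 0.0021, 0.0006] -0.061
[0.015, 0.0029, 0.0005] -0.062
[0.0149, 0.0039, 0.0006] -0.062
[0.0147, 0.0049, 0.0006] -0.063
[0.0143, 0.0057, 0.0005] -0.062
[0.0137, 0.0065, 0.0006] -0.061
[0.0131, 0.0072, 0.0005] -0.061
[0.0124, 0.0079, 0.0006] -0.059
[0.0117, 0.0084, 0.0005] -0.058
[0.0108, 0.0087, 0.0005] -0.056
[0.0099, 0.0091, 0.0005] -0.054
[0.009, 0.0091, 0.0005] -0.052
[0.0081, 0.0091, 0.0004] -0.049
[0.0072, 0.0089, 0.0005] -0.047
[0.0062, 0.0086, 0.0004] -0.043
[0.0055, 0.0081, 0.0003] -0.039
[0.0046, 0.0076, 0.0003] -0.036
[0.0038, 0.0068, 0.0003] -0.032
[0.0031, 0.006, 0.0003] -0.027
```

Request:
carry_out([
  {"jaw": 0.005,"translation": [0.006,-0.0031,0.0002],"spin": -0.027},
  {"jaw": 0.005,"translation": [0.007,-0.0034,0.0003],"spin": -0.032},
  {"jaw": 0.005,"translation": [0.0081,-0.0037,0.0004],"spin": -0.036},
  {"jaw": 0.005,"translation": [0.0091,-0.0036,0.0003],"spin": -0.039},
  {"jaw": 0.005,"translation": [0.01,-0.0036,0.0004],"spin": -0.043},
  {"jaw": 0.005,"translation": [0.0109,-0.0035,0.0004],"spin": -0.046},
  {"jaw": 0.005,"translation": [0.0118,-0.003,0.0005],"spin": -0.05},
  {"jaw": 0.005,"translation": [0.0125,-0.0027,0.0005],"spin": -0.051},
])

```text
time: 31.43
tool_pos: [627.5, 67.6, 107.0]
tcp_rot: [-179.8, -0.0, 105.4]
ft_force: [-0.3, 0.5, 0.2]
finger_gap: 11.8
grip_force: 39.0
```

Request:
carry_out([
  {"jaw": 0.005,"translation": [0.0133,-0.0021,0.0005],"spin": -0.054},
  {"jaw": 0.005,"translation": [0.0138,-0.0014,0.0005],"spin": -0.057},
  {"jaw": 0.005,"translation": [0.0143,-0.0006,0.0005],"spin": -0.058},
  {"jaw": 0.005,"translation": [0.0147,0.0002,0.0005],"spin": -0.059},
  {"jaw": 0.005,"translation": [0.015,0.001,0.0006],"spin": -0.061},
  {"jaw": 0.005,"translation": [0.0151,0.0021,0.0006],"spin": -0.061},
  {"jaw": 0.005,"translation": [0.015,0.0029,0.0005],"spin": -0.062},
  {"jaw": 0.005,"translation": [0.0149,0.0039,0.0006],"spin": -0.062},
])

```text
time: 32.1
tool_pos: [579.5, 174.7, 102.8]
tcp_rot: [-179.9, -0.1, 132.6]
ft_force: [-0.4, -0.3, -0.0]
finger_gap: 11.2
grip_force: 39.0
```

Request:
carry_out([
  {"jaw": 0.005,"translation": [0.0147,0.0049,0.0006],"spin": -0.063},
  {"jaw": 0.005,"translation": [0.0143,0.0057,0.0005],"spin": -0.062},
  {"jaw": 0.005,"translation": [0.0137,0.0065,0.0006],"spin": -0.061},
  {"jaw": 0.005,"translation": [0.0131,0.0072,0.0005],"spin": -0.061},
  {"jaw": 0.005,"translation": [0.0124,0.0079,0.0006],"spin": -0.059},
  {"jaw": 0.005,"translation": [0.0117,0.0084,0.0005],"spin": -0.058},
  {"jaw": 0.005,"translation": [0.0108,0.0087,0.0005],"spin": -0.056},
  {"jaw": 0.005,"translation": [0.0099,0.0091,0.0005],"spin": -0.054},
])

```text
time: 32.77
tool_pos: [531.6, 281.7, 98.5]
tcp_rot: [-179.9, -0.1, 159.7]
ft_force: [0.3, 0.7, 0.3]
finger_gap: 11.7
grip_force: 39.0
```

Request:
carry_out([
  {"jaw": 0.005,"translation": [0.009,0.0091,0.0005],"spin": -0.052},
  {"jaw": 0.005,"translation": [0.0081,0.0091,0.0004],"spin": -0.049},
  {"jaw": 0.005,"translation": [0.0072,0.0089,0.0005],"spin": -0.047},
  {"jaw": 0.005,"translation": [0.0062,0.0086,0.0004],"spin": -0.043},
  {"jaw": 0.005,"translation": [0.0055,0.0081,0.0003],"spin": -0.039},
  {"jaw": 0.005,"translation": [0.0046,0.0076,0.0003],"spin": -0.036},
  {"jaw": 0.005,"translation": [0.0038,0.0068,0.0003],"spin": -0.032},
  {"jaw": 0.005,"translation": [0.0031,0.006,0.0003],"spin": -0.027},
])

```text
time: 33.43
tool_pos: [500.3, 354.8, 96.7]
tcp_rot: [-180.0, -0.0, 178.2]
ft_force: [-0.3, 0.1, 0.2]
finger_gap: 11.5
grip_force: 39.0
```

```bash
python3 - <<'E'
from bench import r
from h import *
a=r.snapshot("side")["pixels"][170:340,120:330]
cv2.imwrite("pics/p4.png",cv2.resize(a,None,fx=3,fy=3,interpolation=cv2.INTER_CUBIC))
E
python3 plan.py 8 502 354 13 178
```

```text
at [500.  355.7  96.9] [180.   -0.  178.3] gap 11.7 grip 39.0 t 33.5 j6 -58.0
[-0.0002, -0.0001, 0.007] 0.0
[-0.0002, -0.0002, 0.01] 0.001
[-0.0003, -0.0003, 0.012] 0.001
[-0.0003, -0.0002, 0.0129] 0.001
[-0.0003, -0.0003, 0.013] 0.001
[-0.0003, -0.0002, 0.0119] 0.0
[-0.0003, -0.0002, 0.01] 0.001
[-0.0001, -0.0001, 0.0071] 0.0
```

View pics/p4.png

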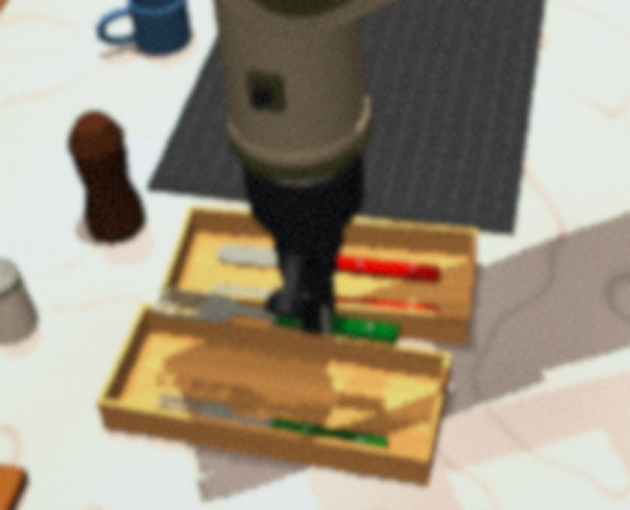

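The fork hangs over its bin (280,315), tines toward the far end, clear of the mill. Lowering it.

Request:
carry_out([
  {"jaw": 0.005,"translation": [-0.0002,-0.0002,0.01],"spin": 0},
  {"jaw": 0.005,"translation": [-0.0002,-0.0002,0.014],"spin": 0},
  {"jaw": 0.005,"translation": [-0.0002,-0.0002,0.016],"spin": 0.001},
  {"jaw": 0.005,"translation": [-0.0002,-0.0002,0.016],"spin": 0.001},
  {"jaw": 0.005,"translation": [-0.0002,-0.0002,0.013],"spin": 0.001},
  {"jaw": 0.005,"translation": [-0.0002,-0.0002,0.008],"spin": 0.001},
  {"jaw": 0.005,"translation": [-0.0002,-0.0002,0.003],"spin": 0},
  {"jaw": 0.005,"translation": [0,0,0.002],"spin": 0},
])

```text
time: 34.15
tool_pos: [502.2, 352.1, 14.3]
tcp_rot: [-180.0, -0.1, 177.7]
ft_force: [-0.4, 0.6, -0.9]
finger_gap: 11.6
grip_force: 39.0
```

```bash
python3 plan.py 8 502 354 13 178|head -1
```

```text
at [502.2 352.1  14.3] [-1.800e+02 -1.000e-01  1.777e+02] gap 11.6 grip 39.0 t 34.1 j6 -58.0
```

Request:
carry_out([
  {"jaw": 0.005,"translation": [0,0,0.001],"spin": 0},
  {"jaw": 0.005,"translation": [0,0,0.0008],"spin": 0},
  {"jaw": 0.005,"translation": [0,0,0],"spin": 0},
  {"jaw": 0.01,"translation": [0,0,0],"spin": 0},
  {"jaw": 0.013,"translation": [0,0,0],"spin": 0},
  {"jaw": 0.016,"translation": [0,0,0],"spin": 0},
  {"jaw": 0.02,"translation": [0,0,0],"spin": 0},
  {"jaw": 0.022,"translation": [0,0,0],"spin": 0},
])

```text
time: 34.82
tool_pos: [502.6, 352.7, 13.6]
tcp_rot: [180.0, 0.0, 177.8]
ft_force: [-0.7, -0.9, 0.3]
finger_gap: 22.4
grip_force: 0.0
```

Request:
carry_out([
  {"jaw": 0.022,"translation": [0,0,-0.004],"spin": 0},
  {"jaw": 0.022,"translation": [0,0,-0.01],"spin": 0},
  {"jaw": 0.022,"translation": [0,0,-0.015],"spin": 0},
  {"jaw": 0.022,"translation": [0,0,-0.02],"spin": 0},
  {"jaw": 0.022,"translation": [0,0,-0.02],"spin": 0},
  {"jaw": 0.03,"translation": [0,0,-0.025],"spin": 0},
  {"jaw": 0.03,"translation": [0,0,-0.025],"spin": 0},
  {"jaw": 0.03,"translation": [0,0,-0.015],"spin": 0},
])

```text
time: 35.48
tool_pos: [503.7, 353.4, 151.9]
tcp_rot: [179.9, 0.2, 177.8]
ft_force: [0.6, 0.8, 1.2]
finger_gap: 30.1
grip_force: 0.0
```

Run:
```python
from bench import r
from h import *
a=r.snapshot("side")["pixels"];b=r.snapshot("top")["pixels"][110:240,80:200]
cv2.imwrite("pics/end.png",np.hstack([cv2.resize(a,(480,360)),cv2.resize(b,(320,360),interpolation=cv2.INTER_CUBIC)]))
print(r.sense()["ft_force"],r.sense()["time"])
```

```text
[ 1.16781609 -0.27149008 -0.2797379 ] 35.5833
```

View pics/end.png

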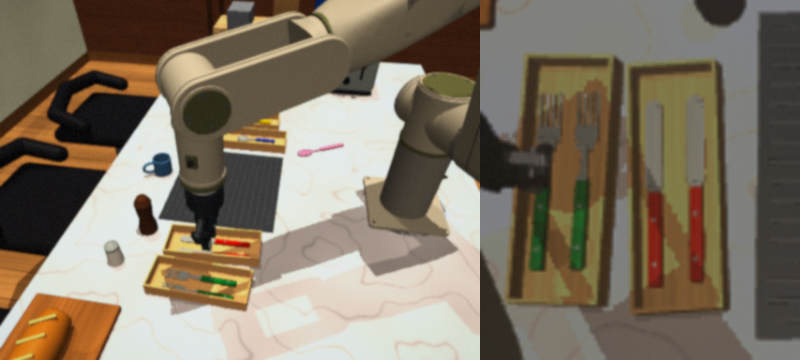

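The mat is empty. Fork (585,210) and knife (697,190) lie beside their fellows with handles near, the mug still stands, and the gripper is clear. Handing in.

```bash
python3 -c "
from bench import r
print(r.hand_in())"
```

```text
the job is handed in; nothing more can be done
None
```

All four pieces are in their bins with handles at the near end, and the tumbler and mug were not touched; I handed in at about 36 s, with one uncertainty: setting down the teaspoon briefly read 47 N at the wrist, which I put down to it pressing on the bin floor rather than the gripper body, so it should not count against the 40 N limit.

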